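# Lock the bean doses away in the vacuum cellar

## Robot

A 6-joint arm with a two-finger parallel gripper is mounted at the origin on the work surface. World frame = base frame: x ahead of the robot, y to its left, z up, the work surface at z = 0. Lengths are in m, angles in rad, forces in N, time in s.
With the tool pointing down it reaches from about 0.4 to 0.825 m from the base axis. Payload 7 kg.
Tool frame: the origin (TCP) lies at the very end of the fingers, on their centre line; the grasp point (between the pads) lies 19 mm behind it; z points along the fingers, y is the direction in which the jaws open and shut (so a half turn about z gives the same grasp; the last joint's range is limited). The gripper opens to 88 mm and grips with 3 to 60 N. Pads are 19 mm wide; open, the fingers measure 130 mm over their backs; the gripper's body (78 mm by 193 mm) begins 47 mm behind the grasp point.
Start: joints at [0.288, 0.359, 0.012, 0, -1.224, -0.288], TCP at [0.675, -0, 0.227] pointing down, gripper open.
Joint ranges: [-3.07, 3.07], [-1.43, 2.12], [-1.02, 1.25], [-3.03, 1.67], [-3.05, -0], [-3.03, 3.03]. Speed limits (rad/s): [2.39, 2.39, 3.01, 3.14, 3.14, 3.14].

## Interface

Orientations are given as [roll, pitch, yaw] about the fixed x, y, z axes, in that order (R = Rz(yaw) Ry(pitch) Rx(roll)).
In Python, from station import arm gives the robot as it stands.
- The arm moves only by the shell command python3 -m inch 'ROWS' [FORCE]. ROWS is text: rows parted by semicolons, each of 7 numbers parted by spaces: the closure, from 0 (fully open) to 1 (shut), then the shift along the tool's x, y, z each as a share of 300 mm, from -1 to 1, then the turn, a rotation vector about the tool's x, y, z each as a share of 60 degrees, from -1 to 1. In form: grip tx ty tz rx ry rz; .... A call has 1 to 12 rows; each row is the pose to reach, as a shift and turn from the pose commanded when the call began, along the tool's axes at that moment; what a row does not reach only later rows make up. A row lasts 1/10 s, in which the tool goes at most 50 mm and 8.59 degrees, less where a joint would pass 70% of its speed; a pose out of reach is approached as far as the arm can. A call with a number of a shift or a turn outside -1 to 1 is refused whole. A call with a gripper value outside its range is refused whole. The fingers move at their own pace and stop on an object; FORCE is the grip in N (left out, the last holds). Time passes only in rows, so rows that repeat a pose let the fingers close. It gives the time, the measured TCP pose, the force and the opening at its end, in the units of the state.
- arm.get_state(): the state, without advancing time (a new reading comes with each control period).
- arm.grab_frame(name): name is "scene" or "side" or "wrist"; returns a dict with "img" (400x640x3 uint8, red, green, blue), "range_z" (400x640 float32, m along the optical axis (not along the pixel's ray), 0 where there is no reading), "fx", "fy", "cx", "cy" (pixels), "extrinsics" (4x4, takes a point from world to camera coordinates); the wrist camera has in their place "tool_from_camera" (4x4, takes a point from camera to tool coordinates, whose origin is the TCP and whose axes are the flange's). Camera axes: x right, y up, looking along -z (the intrinsics and any distortion apply to the point x, -y, -z); pixel columns grow to the right and rows downward; lengths in m; the calibration is good to about 2 mm. A picture is of the moment at which its call begins: read the wrist's pose just before it.
- arm.job_done(): hands the job in, once; it reports no verdict.
The state is a dict: "t": time; "q": joint angles; "qd": joint speeds; "joint_efforts": joint torques, N m; "eef_pos": TCP position; "ee_rot": TCP orientation; "force": force on the tool from outside, world axes, zero at the start; "moment": the same for the moment, N m; "width": finger opening in m.
Only numpy, scipy, OpenCV 4.12 (cv2) and the standard library are available. Lean on these libraries where they do the work, as an engineer would, in place of code of your own. Each camera call takes 0.05 s, during which the arm holds its last target.

## Task

Take the key from its stand, push it fully into the lock on top of the bean cellar, turn it clockwise to its stop and pull the drawer right out, then stand every dose tube that is on the table upright and fully down in a rack hole of the drawer. Push the drawer shut, turn the key back to its stop to lock it, and put the key fully back in its stand. Last of all, press the orange pump head down to its stop and let it come up; leave the other things on the counter where they are.

Things in the scene. Friction and masses are not known exactly. Their poses are not given: they have to be found in the camera images.
- key_bow (a point): the key, at the centre of its red plastic bow (the grip). The bow is a plate 10 mm thick (its x axis), 28 mm wide (its y axis) and 36 mm high (its z axis, up when the key stands). Under the bow are a 10 mm stem, a flat steel collar 14 x 20 x 4 mm and a flat blade 4 mm thick (along x), 12 mm wide (along y) and 30 mm long, pointing down. The key looks the same turned half round about z. 45 g. It stands blade down in its stand at the start.
- key_tip (a point): the lower end of the key's blade, on its middle line, 60 mm below key_bow; same axes as key_bow
- stand_mouth (a point): the key stand, a fixed dark wooden block 70 x 50 x 40 mm high: the centre of the slot in its top, at the level of the top. Slot 5.6 mm (along x) by 13.6 mm (along y), vertical, 31 mm deep, the uppermost 3 mm flared outwards by 3 mm a side; the key is home when its collar rests on the top, its blade 30 mm deep
- lock_mouth (a point): the brass lock plug on top of the cellar (a white cabinet 160 deep x 230 wide x 110 mm high, with a drawer facing the robot): the centre of the keyway, at the level of the plug's top, 128 mm above the table. Keyway 5.6 mm (along x) by 13.6 mm (along y), vertical, 31 mm deep, flared 3 mm a side in its uppermost 3 mm; the axes turn with the plug. The key is fully in when its collar rests on the plug, its blade 30 mm deep. A steel ring of 46 mm outer diameter surrounds the plug
- lock (a joint): angle of the lock plug, rad: 0 locked, grows as it is turned clockwise seen from above, with a stop at 1.4 (unlocked). It turns about the vertical through lock_mouth, with slight friction (0.06 N m), stays where it is left, and starts somewhere between 0 and 0.25. The plug moves a hidden bolt that catches the drawer's back wall: the bolt is clear above about 0.9, and it can only be thrown again with the drawer closed. The key has about 0.13 rad of play in the keyway
- drawer (a joint): how far the cellar's drawer is out, m: 0 closed, 0.105 fully open. It slides along the cellar's front direction (about -x, towards the robot) with 2 N of friction and stays where it is left
- drawer_tab (a point): centre of the steel pull tab on the drawer's black front: a bar 40 mm long sticking straight out of the front (along x, which points into the cellar), 14 mm wide (along y), 22 mm high, its centre 80 mm above the table; the drawer front is 226 mm wide and reaches 96 mm above the table
- hole0 (a point): centre of the mouth of rack hole 0 in the drawer (hole0 at the left seen from the robot, hole1 in the middle, hole2 at the right, 64 mm apart), 45 mm above the table. 39 mm wide, 35 mm deep to the drawer's floor; 56 mm behind the drawer's front; hidden under the cabinet's top while the drawer is closed. x points into the cellar, y to its left, z up
- hole1 (a point): centre of the mouth of rack hole 1 in the drawer (hole0 at the left seen from the robot, hole1 in the middle, hole2 at the right, 64 mm apart), 45 mm above the table. 39 mm wide, 35 mm deep to the drawer's floor; 56 mm behind the drawer's front; hidden under the cabinet's top while the drawer is closed. x points into the cellar, y to its left, z up
- hole2 (a point): centre of the mouth of rack hole 2 in the drawer (hole0 at the left seen from the robot, hole1 in the middle, hole2 at the right, 64 mm apart), 45 mm above the table. 39 mm wide, 35 mm deep to the drawer's floor; 56 mm behind the drawer's front; hidden under the cabinet's top while the drawer is closed. x points into the cellar, y to its left, z up
- tube0_mid (a point): a dose tube of coffee beans, at its centre, half-way up: straight, round, 36 mm across, 72 mm high; brown, the top 18 mm a yellow cap, the lowest 14 mm a heavy steel foot; 100 to 190 g; z is its axis. Stands at the start on the black mat at the robot's right. Fully down in a hole its centre is 1 mm above the hole's mouth, its top 82 mm above the table. None if absent (2 or 3 of 4 are there)
- tube1_mid (a point): a dose tube of coffee beans, at its centre, half-way up: straight, round, 36 mm across, 72 mm high; brown, the top 18 mm a yellow cap, the lowest 14 mm a heavy steel foot; 100 to 190 g; z is its axis. Stands at the start on the black mat at the robot's right. Fully down in a hole its centre is 1 mm above the hole's mouth, its top 82 mm above the table. None if absent (2 or 3 of 4 are there)
- tube2_mid (a point): a dose tube of coffee beans, at its centre, half-way up: straight, round, 36 mm across, 72 mm high; brown, the top 18 mm a yellow cap, the lowest 14 mm a heavy steel foot; 100 to 190 g; z is its axis. Stands at the start on the black mat at the robot's right. Fully down in a hole its centre is 1 mm above the hole's mouth, its top 82 mm above the table. None if absent (2 or 3 of 4 are there)
- tube3_mid (a point): a dose tube of coffee beans, at its centre, half-way up: straight, round, 36 mm across, 72 mm high; brown, the top 18 mm a yellow cap, the lowest 14 mm a heavy steel foot; 100 to 190 g; z is its axis. Stands at the start on the black mat at the robot's right. Fully down in a hole its centre is 1 mm above the hole's mouth, its top 82 mm above the table. None if absent (2 or 3 of 4 are there)
- plunger_top (a point): centre of the top face of the cellar's vacuum pump head, an orange disc 40 mm across, 167 mm above the table when up, on top of the cellar 110 mm to the right of the lock
- plunger (a joint): how far the pump head is pressed down, m: 0 up, 0.020 at its stop. A spring pushes it back: 3 N at the start, 10 N at the stop
- tamper: bystander, leave alone: the tamper, origin at the centre of its underside (58 mm across, 82 mm high)
- cup: bystander, leave alone: the cup, origin at the centre of its underside (72 mm across, 58 mm high)
- jug: bystander, leave alone: the milk jug, origin at the centre of its underside (84 mm across, 100 mm high, with a handle)
- dose_ring: bystander, leave alone: the dosing ring, origin at the centre of its underside (62 mm across, 22 mm high)
- scoop: bystander, leave alone: the scoop, origin at the centre of its underside (a metal spoon lying flat)

How it is judged:
On the way, in this order (a step that is already met when the one before it is completed fails the run):
1. the key is fully in the lock, drawer closed (z of key_tip in the frame of lock_mouth below -0.0265 m and horizontal distance between key_tip and lock_mouth below 0.004 m and angle between key_bow's own z axis and vertical below 0.15 rad and value of joint drawer below 0.005 m), for 0.2 s.
2. the key, fully in, has been turned clockwise to unlock (z of key_tip in the frame of lock_mouth below -0.0265 m and horizontal distance between key_tip and lock_mouth below 0.004 m and angle between key_bow's own z axis and vertical below 0.15 rad and value of joint lock above 1.15 rad), for 0.2 s.
3. the drawer has been pulled open (value of joint drawer above 0.085 m), for 0.2 s.
4. every tube stands in a hole of the open drawer's rack, let go (((horizontal distance between tube0_mid and hole0 below 0.007 m and z of tube0_mid in the frame of hole0 below 0.005 m) or (horizontal distance between tube0_mid and hole1 below 0.007 m and z of tube0_mid in the frame of hole1 below 0.005 m) or (horizontal distance between tube0_mid and hole2 below 0.007 m and z of tube0_mid in the frame of hole2 below 0.005 m)) and angle between each of tube0_mid, tube1_mid, tube2_mid, tube3_mid's own z axis and vertical below 0.15 rad and ((horizontal distance between tube1_mid and hole0 below 0.007 m and z of tube1_mid in the frame of hole0 below 0.005 m) or (horizontal distance between tube1_mid and hole1 below 0.007 m and z of tube1_mid in the frame of hole1 below 0.005 m) or (horizontal distance between tube1_mid and hole2 below 0.007 m and z of tube1_mid in the frame of hole2 below 0.005 m)) and ((horizontal distance between tube2_mid and hole0 below 0.007 m and z of tube2_mid in the frame of hole0 below 0.005 m) or (horizontal distance between tube2_mid and hole1 below 0.007 m and z of tube2_mid in the frame of hole1 below 0.005 m) or (horizontal distance between tube2_mid and hole2 below 0.007 m and z of tube2_mid in the frame of hole2 below 0.005 m)) and ((horizontal distance between tube3_mid and hole0 below 0.007 m and z of tube3_mid in the frame of hole0 below 0.005 m) or (horizontal distance between tube3_mid and hole1 below 0.007 m and z of tube3_mid in the frame of hole1 below 0.005 m) or (horizontal distance between tube3_mid and hole2 below 0.007 m and z of tube3_mid in the frame of hole2 below 0.005 m)) and value of joint drawer above 0.085 m and contact force between the fingers and tube0 below 0.3 N and contact force between the fingers and tube1 below 0.3 N and contact force between the fingers and tube2 below 0.3 N and contact force between the fingers and tube3 below 0.3 N), for 0.2 s.
5. the drawer is closed with the tubes in it (((horizontal distance between tube0_mid and hole0 below 0.007 m and z of tube0_mid in the frame of hole0 below 0.005 m) or (horizontal distance between tube0_mid and hole1 below 0.007 m and z of tube0_mid in the frame of hole1 below 0.005 m) or (horizontal distance between tube0_mid and hole2 below 0.007 m and z of tube0_mid in the frame of hole2 below 0.005 m)) and angle between each of tube0_mid, tube1_mid, tube2_mid, tube3_mid's own z axis and vertical below 0.15 rad and ((horizontal distance between tube1_mid and hole0 below 0.007 m and z of tube1_mid in the frame of hole0 below 0.005 m) or (horizontal distance between tube1_mid and hole1 below 0.007 m and z of tube1_mid in the frame of hole1 below 0.005 m) or (horizontal distance between tube1_mid and hole2 below 0.007 m and z of tube1_mid in the frame of hole2 below 0.005 m)) and ((horizontal distance between tube2_mid and hole0 below 0.007 m and z of tube2_mid in the frame of hole0 below 0.005 m) or (horizontal distance between tube2_mid and hole1 below 0.007 m and z of tube2_mid in the frame of hole1 below 0.005 m) or (horizontal distance between tube2_mid and hole2 below 0.007 m and z of tube2_mid in the frame of hole2 below 0.005 m)) and ((horizontal distance between tube3_mid and hole0 below 0.007 m and z of tube3_mid in the frame of hole0 below 0.005 m) or (horizontal distance between tube3_mid and hole1 below 0.007 m and z of tube3_mid in the frame of hole1 below 0.005 m) or (horizontal distance between tube3_mid and hole2 below 0.007 m and z of tube3_mid in the frame of hole2 below 0.005 m)) and value of joint drawer below 0.005 m), for 0.2 s.
6. the lock has been turned back with the key (all of step 1 and value of joint lock below 0.3 rad), for 0.2 s.
7. the key is back in its stand, let go (z of key_tip in the frame of stand_mouth below -0.0265 m and horizontal distance between key_tip and stand_mouth below 0.004 m and angle between key_bow's own z axis and vertical below 0.15 rad and contact force between the fingers and key below 0.3 N), for 0.2 s.
8. the pump head has been pressed down to its stop (value of joint plunger above 0.0175 m and value of joint lock below 0.3 rad), for 0.1 s.
At the end, for the whole second after the job is handed in: Each tube present stands in a hole (7 mm off axis, 4 mm off fully down, tilt 0.15 rad at most), drawer closed to 5 mm, lock below 0.3 rad, key upright in its stand (blade 26.5 mm deep or more, within 4 mm), pump head up again to 4 mm, all at rest (all of step 5 and value of joint lock below 0.3 rad and z of key_tip in the frame of stand_mouth below -0.0265 m and horizontal distance between key_tip and stand_mouth below 0.004 m and angle between key_bow's own z axis and vertical below 0.15 rad and value of joint plunger below 0.004 m and linear speed of each of tube0, tube1, tube2, tube3, key below 0.02 m/s); the robot touches nothing.
It fails at once if a bystander (tamper, cup, jug, dosing ring or scoop) is moved by more than 3 cm (distance of any of tamper, cup, jug, dose_ring, scoop from where it was at the start of the episode above 0.03 m).
Of tube0, tube1, tube2, tube3 only 2 to 3 are there at a start; the rules pass over those that are not, and their reading is None.
At some moment in a run one of tube0, tube1, tube2, tube3 may be knocked a few centimetres aside while the robot is not near it.
It also fails if it takes over 210 s, if anything falls off the work surface, if the arm or the gripper's body presses on something with over 40 N, if the wrist force passes 120 N, or if a joint passes its speed limit or range.

## Working session

There is one attempt and no reset: what is moved stays moved. The work goes in short steps, Python scripts to look and compute and a shell command to move; the robot and the scene stay as the last step left them, time stands still between calls to the robot, and variables do not carry over. Pictures are saved under pics/ and viewed, and the job is handed in when it is done.

```bash
ls; mkdir -p pics
cat > h.py <<'E'
import numpy as np,cv2
from scipy.spatial.transform import Rotation as R
from station import arm
def state(): return arm.get_state()
def T_tool(s=None):
    s=s or arm.get_state()
    T=np.eye(4);T[:3,:3]=R.from_euler('xyz',s['ee_rot']).as_matrix();T[:3,3]=s['eef_pos'];return T
def grab(name,fn=None):
    s=arm.get_state();f=arm.grab_frame(name)
    if name=='wrist': f['c2w']=T_tool(s)@np.array(f['tool_from_camera'])
    else: f['c2w']=np.linalg.inv(np.array(f['extrinsics']))
    if fn: cv2.imwrite('pics/'+fn,cv2.cvtColor(f['img'],cv2.COLOR_RGB2BGR))
    return f
def ray(f,u,v):
    d=np.array([(u-f['cx'])/f['fx'],-(v-f['cy'])/f['fy'],-1.0])
    return f['c2w'][:3,3],f['c2w'][:3,:3]@d
def onz(f,u,v,z):
    o,d=ray(f,u,v);return o+d*(z-o[2])/d[2]
def pt(f,u,v):
    o,d=ray(f,u,v);return o+d*f['range_z'][int(v),int(u)]
def cloud(f):
    H,W=f['range_z'].shape;u,v=np.meshgrid(np.arange(W),np.arange(H))
    d=np.stack([(u-f['cx'])/f['fx'],-(v-f['cy'])/f['fy'],-np.ones_like(u,float)],-1)*f['range_z'][...,None]
    return d@f['c2w'][:3,:3].T+f['c2w'][:3,3]
def proj(f,p):
    q=np.linalg.inv(f['c2w'])@np.append(p,1);return f['cx']+f['fx']*q[0]/-q[2], f['cy']-f['fy']*q[1]/-q[2]
E
python3 - <<'E'
from h import *
s=state();print(s)
for n in ['scene','side','wrist']:
    f=grab(n,n+'0.png');print(n,f['fx'],f['cx'],f['cy'],f.keys());print(f['c2w'].round(3)); print((f['range_z']>0).mean())
E
```

```text
pics
{'t': 0.0, 'q': array([ 2.88093978e-01,  3.59359764e-01,  1.10694307e-02, -3.52058904e-04,
       -1.22410956e+00, -2.88054671e-01]), 'qd': array([ 0.00028917, -0.00059216, -0.00107243,  0.00161518,  0.00174754,
       -0.0006666 ]), 'joint_efforts': array([-8.00930356e-04, -5.82726967e+01,  2.93058443e+01,  6.99745238e+00,
        6.93249181e-03, -2.06530804e-04]), 'eef_pos': array([ 6.74509947e-01, -3.07587771e-05,  2.25644491e-01]), 'ee_rot': array([ 3.13996112e+00, -1.38273821e-04, -1.57087680e+00]), 'force': array([ 0.60858779, -0.7882353 , -0.20315683]), 'moment': array([-0.01551692,  0.05852665,  0.00128839]), 'width': 0.08750808420915825}
scene 374.789349695115 318.7385662546741 199.304044654624 dict_keys(['img', 'range_z', 'fx', 'fy', 'cx', 'cy', 'extrinsics', 'c2w'])
[[ 0.026 -0.741  0.671  1.165]
 [ 0.999  0.005 -0.033 -0.092]
 [ 0.021  0.671  0.741  0.845]
 [ 0.     0.     0.     1.   ]]
0.9959921875
side 510.6287768216074 317.9516412204206 196.8283296369887 dict_keys(['img', 'range_z', 'fx', 'fy', 'cx', 'cy', 'extrinsics', 'c2w'])
[[-0.881  0.266 -0.391 -0.045]
 [-0.473 -0.508  0.72   1.004]
 [-0.007  0.819  0.574  0.957]
 [ 0.     0.     0.     1.   ]]
0.993015625
wrist 304.92055806192315 321.13420844978293 202.77851570890053 dict_keys(['img', 'range_z', 'fx', 'fy', 'cx', 'cy', 'tool_from_camera', 'c2w'])
[[-1.    -0.001  0.001  0.674]
 [ 0.    -0.955 -0.298 -0.081]
 [ 0.001 -0.298  0.955  0.383]
 [ 0.     0.     0.     1.   ]]
0.99615234375
```

View pics/scene0.png

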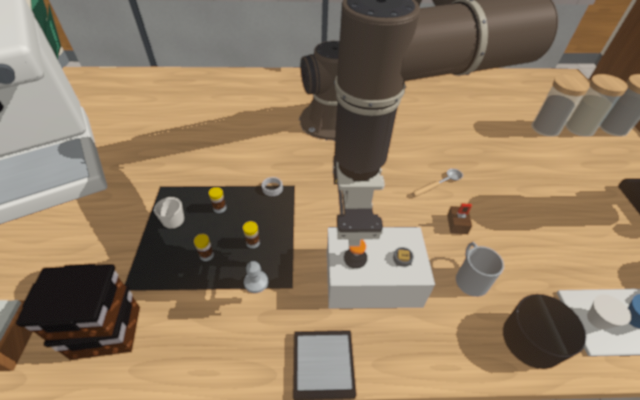

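View pics/side0.png

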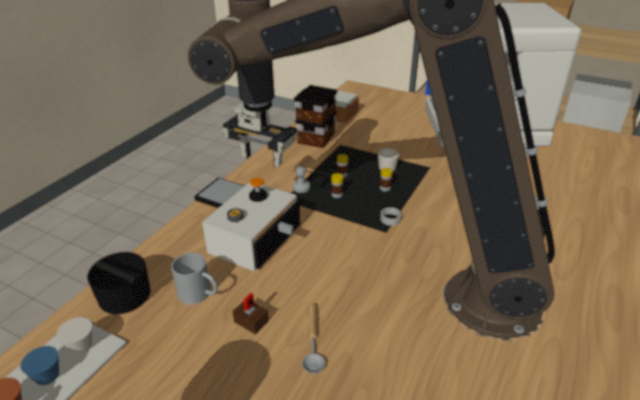

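View pics/wrist0.png

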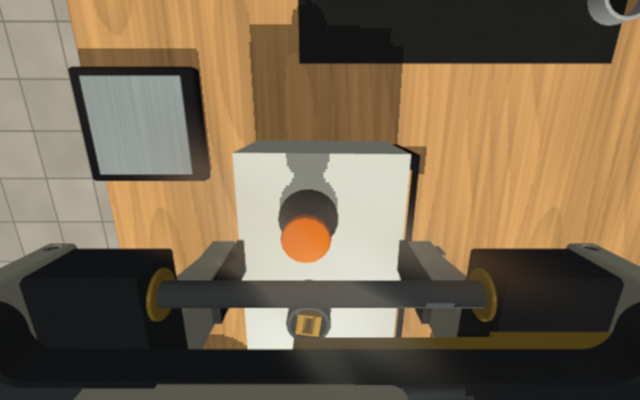

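Run:
```python
from h import *
for n in ['scene','side','wrist']:
    f=grab(n);C=cloud(f);im=f['img'].astype(int);hsv=cv2.cvtColor(f['img'],cv2.COLOR_RGB2HSV)
    H,S,V=[hsv[...,i].astype(int) for i in range(3)]
    ms={'yellow':(H>22)&(H<34)&(S>180)&(V>120),'red':((H<4)|(H>175))&(S>190)&(V>100),'orange':(H>6)&(H<14)&(S>200)&(V>180)}
    for k,m in ms.items():
        nn,lab,st,ce=cv2.connectedComponentsWithStats(m.astype(np.uint8))
        for i in range(1,nn):
            if st[i,4]<15: continue
            p=C[lab==i]; print(n,k,st[i,4],ce[i].round(1),p.mean(0).round(4),p.min(0).round(3),p.max(0).round(3))
    # white top
    m=(abs(C[...,2]-.110)<.006)&(S<50)&(V>150)&(C[...,0]>.4)&(C[...,0]<.9)&(abs(C[...,1])<.3)
    mm=cv2.morphologyEx(m.astype(np.uint8),cv2.MORPH_OPEN,np.ones((3,3)))
    nn,lab,st,ce=cv2.connectedComponentsWithStats(mm);i=1+np.argmax(st[1:,4]);p=C[lab==i]
    print(n,'top',len(p),p[:,2].mean(),cv2.minAreaRect((p[:,:2]*1000).astype(np.float32)))
    cv2.imwrite(f'pics/z_{n}.png',mm*255)
```

```text
scene yellow 144 [215.4 192.7] [ 0.4284 -0.3504  0.0622] [ 0.344 -0.394 -0.002] [ 0.454 -0.332  0.076]
scene yellow 170 [250.1 227.5] [ 0.5594 -0.239   0.068 ] [ 0.483 -0.272 -0.001] [ 1.165 -0.092  0.845]
scene yellow 147 [201.1 240.9] [ 0.6067 -0.3553  0.0762] [ 0.584 -0.374  0.059] [ 1.165 -0.092  0.845]
scene top 3754 0.11092922221340273 ((674.2127075195312, 74.64225769042969), (230.33177185058594, 166.57192993164062), 89.3704833984375)
side yellow 68 [385.9 172.3] [ 0.4309 -0.3388  0.0672] [ 0.416 -0.358  0.055] [ 0.449 -0.325  0.078]
side yellow 82 [336.7 177.9] [ 0.5498 -0.2177  0.0789] [-0.045 -0.255  0.054] [0.574 1.004 0.957]
side red 50 [246.8 301.8] [0.5005 0.3501 0.076 ] [0.496 0.334 0.054] [0.506 0.358 0.091]
side top 2104 0.10936583745825193 ((675.0203857421875, 74.93472290039062), (237.3467559814453, 162.45065307617188), 89.2649917602539)
wrist orange 479 [315.8 231.5] [0.6784 0.0098 0.1674] [ 0.668 -0.081  0.164] [0.693 0.025 0.383]
wrist top 15700 0.10907313448361645 ((674.169189453125, 22.997905731201172), (130.2550506591797, 160.17227172851562), 89.55199432373047)
```

```bash
python3 -m inch '0 -1 0.583 0 0 0 0;0 -1 0.583 0 0 0 0;0 -1 0.583 0 0 0 0;0 -1 0.583 0 0 0 0;0 -1 0.583 0 0 0 0;0 -1 0.583 0 0 0 0;0 -1 0.583 0 0 0 0;0 -1 0.583 0 0 0 0;0 -1 0.583 0 0 0 0;0 -1 0.583 0 0 0 0'
python3 - <<'E'
from h import *
f=grab('wrist','w1.png');print(state()['eef_pos'],state()['t'])
E
```

```text
t: 1.3
eef_pos: [0.5003, 0.2995, 0.2265]
ee_rot: [3.142, -0.0, -1.571]
force: [-0.4, -0.5, 0.4]
width: 0.0878
[0.5004815  0.29915291 0.22651878] 1.35
```

View pics/w1.png

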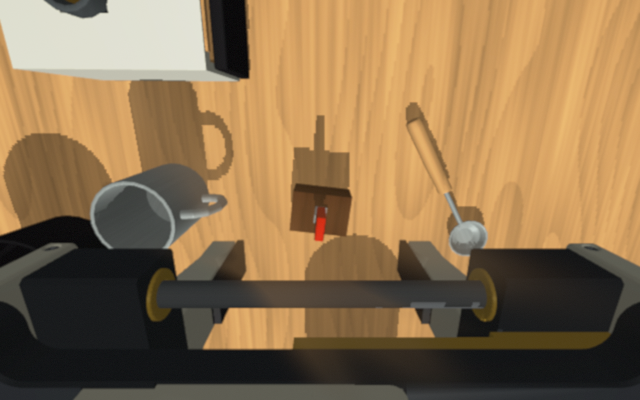

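Run:
```python
from h import *
f=grab('wrist');C=cloud(f);hsv=cv2.cvtColor(f['img'],cv2.COLOR_RGB2HSV)
H,S,V=[hsv[...,i].astype(int) for i in range(3)]
m=((H<6)|(H>174))&(S>180)&(V>90)
m[:180]=0;m[250:]=0
p=C[m];print('red',len(p),p.mean(0),p.min(0),p.max(0))
vs,us=np.nonzero(m);print(us.min(),us.max(),vs.min(),vs.max())
t=p[p[:,2]>p[:,2].max()-.004];print('redtop',len(t),t.mean(0),cv2.minAreaRect((t[:,:2]*1000).astype(np.float32)))
m2=(abs(C[...,2]-.04)<.004)&(abs(C[...,0]-.5)<.08)&(abs(C[...,1]-.35)<.08)
p2=C[m2];print('stand',len(p2),p2[:,2].mean(),cv2.minAreaRect((p2[:,:2]*1000).astype(np.float32)))
# collar gray
m3=(S<60)&(abs(C[...,2]-.045)<.01)&(abs(C[...,0]-.5)<.05)&(abs(C[...,1]-.35)<.05)
p3=C[m3];print(len(p3),p3.mean(0),cv2.minAreaRect((p3[:,:2]*1000).astype(np.float32)))
cr=f['img'][170:250,270:370];cv2.imwrite('pics/c1.png',cv2.cvtColor(cv2.resize(cr,None,fx=7,fy=7,interpolation=cv2.INTER_CUBIC),cv2.COLOR_RGB2BGR))
```

```text
red 191 [0.50126078 0.3385605  0.08846484] [0.49612422 0.21865256 0.08179036] [0.50563417 0.35318663 0.3837528 ]
316 325 218 240
redtop 1 [0.50000818 0.21865256 0.3837528 ] ((500.0081787109375, 218.65255737304688), (0.0, 0.0), 0.0)
stand 2051 0.03911405414581167 ((501.0030822753906, 340.1601257324219), (50.666099548339844, 69.92805480957031), 83.3388900756836)
22 [0.50769056 0.34163545 0.04257997] ((507.61932373046875, 339.3459167480469), (18.9611759185791, 1.7145326137542725), 85.47837829589844)
```

View pics/c1.png

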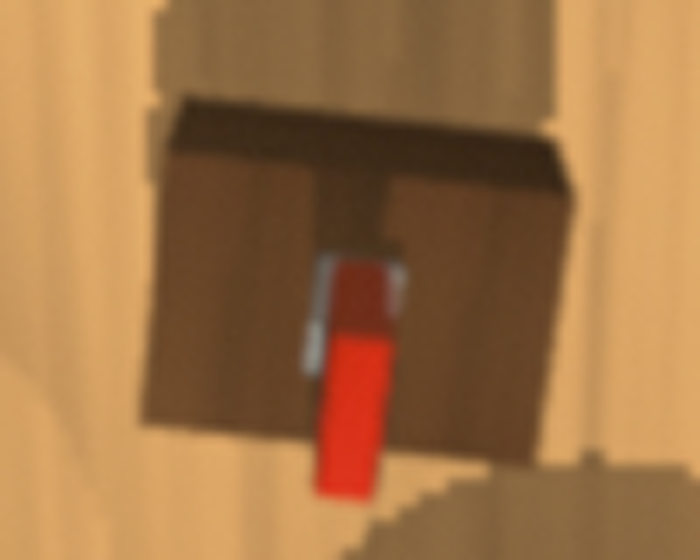

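```bash
cat >> h.py <<'E'
def rect_on_plane(f,m,z):
    cs,_=cv2.findContours(m.astype(np.uint8),cv2.RETR_EXTERNAL,cv2.CHAIN_APPROX_NONE)
    c=max(cs,key=cv2.contourArea)[:,0]
    P=np.array([onz(f,u,v,z)[:2] for u,v in c])
    return P,cv2.minAreaRect((P*1000).astype(np.float32))
E
python3 - <<'E'
from h import *
f=grab('wrist');C=cloud(f);hsv=cv2.cvtColor(f['img'],cv2.COLOR_RGB2HSV)
H,S,V=[hsv[...,i].astype(int) for i in range(3)]
m=((H<6)|(H>174))&(S>180)&(V>150);m[:180]=0;m[250:]=0
print('bow top',rect_on_plane(f,m,.088)[1])
vs,us=np.nonzero(m);P=np.array([onz(f,u,v,.088)[:2] for u,v in zip(us,vs)])
print(P.mean(0)); w,v=np.linalg.eigh(np.cov(P.T));print(w**.5*12**.5,np.degrees(np.arctan2(v[1,1],v[0,1])))
z=C[...,2];ms=(abs(z-.04)<.004)&(abs(C[...,0]-.5)<.08)&(abs(C[...,1]-.35)<.08)
print('stand',rect_on_plane(f,cv2.morphologyEx((ms|m).astype(np.uint8),cv2.MORPH_OPEN,np.ones((3,3))),.04)[1])
E
```

```text
bow top ((501.27960205078125, 339.49609375), (25.300886154174805, 9.039704322814941), 82.99442291259766)
[0.50127122 0.33897077]
[0.00872818 0.0249039 ] 83.16674968598846
stand ((501.4837341308594, 343.85626220703125), (59.73664093017578, 69.76879119873047), 83.34739685058594)
```

```bash
python3 -m inch '0 0.7 -0.583 0 0 0 0;0 0.7 -0.583 0 0 0 0;0 0.7 -0.583 0 0 0 0;0 0.7 -0.583 0 0 0 0;0 0.7 -0.583 0 0 0 0;0 0.7 -0.583 0 0 0 0;0 0.7 -0.583 0 0 0 0;0 0.7 -0.583 0 0 0 0'
python3 - <<'E'
from h import *
f=grab('wrist','w2.png');print(state()['eef_pos'],state()['q'])
np.save('f2.npy',f,allow_pickle=True)
cr=f['img'][190:280,260:380];cv2.imwrite('pics/c2.png',cv2.cvtColor(cv2.resize(cr,None,fx=6,fy=6,interpolation=cv2.INTER_CUBIC),cv2.COLOR_RGB2BGR))
E
```

```text
t: 2.25
eef_pos: [0.6751, 0.0883, 0.2259]
ee_rot: [3.141, -0.0, -1.574]
force: [-0.1, 0.6, -0.5]
width: 0.0876
[0.67481608 0.08921262 0.22625765] [ 4.16975081e-01  3.68411147e-01  2.59067353e-02 -1.98006999e-04
 -1.22879112e+00 -4.18442947e-01]
```

View pics/w2.png

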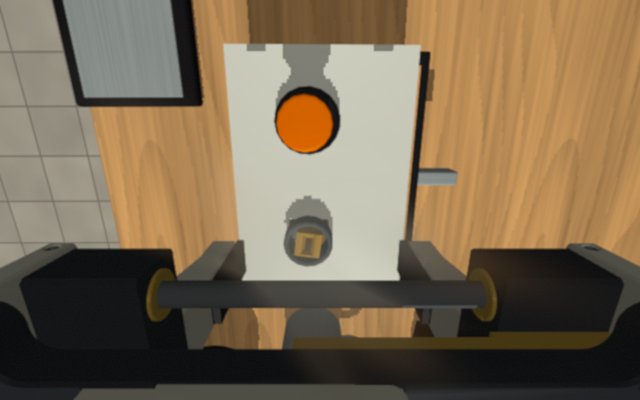

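View pics/c2.png

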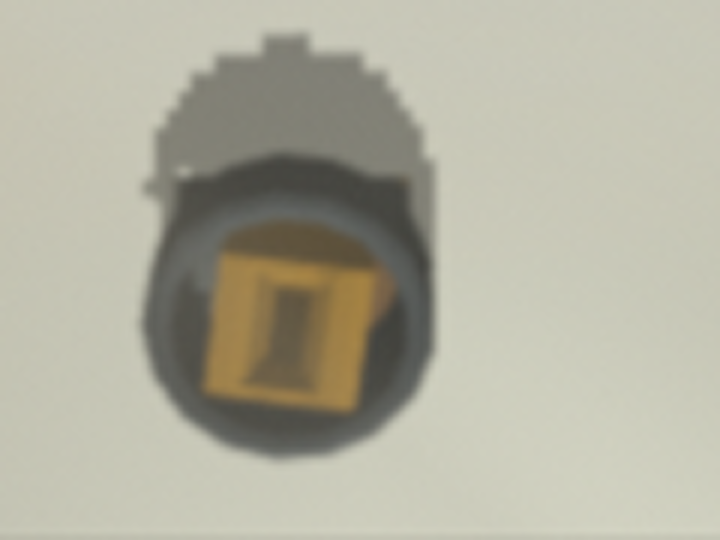

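Run:
```python
from h import *
f=np.load('f2.npy',allow_pickle=True).item();C=cloud(f)
P=np.array([onz(f,(u+.0)/6+260-.4,v/6+190-.4,.128)[:2] for u,v in [(218,250),(378,268),(360,412),(205,392)]])
print(P.round(4),P.mean(0)); 
for a,b in [(0,1),(3,2),(0,3),(1,2)]:
    d=P[b]-P[a];print(np.hypot(*d).round(4),np.degrees(np.arctan2(d[1],d[0])))
# slot outer
Q=np.array([onz(f,u/6+259.6,v/6+189.6,.128)[:2] for u,v in [(258,275),(337,270),(320,392),(243,385)]]);print(Q.mean(0))
hsv=cv2.cvtColor(f['img'],cv2.COLOR_RGB2HSV);H,S,V=[hsv[...,i].astype(int) for i in range(3)]
m=(H>5)&(H<15)&(S>200)&(V>150)
P,r=rect_on_plane(f,m,.167);print('plunger',P.mean(0),cv2.minEnclosingCircle((P*1000).astype(np.float32)))
# brass
m=(H>12)&(H<28)&(S>100)&(abs(C[...,2]-.128)<.006)&(abs(C[...,1]-.12)<.04)
vs,us=np.nonzero(m);print(us.min(),us.max(),vs.min(),vs.max(),C[m].mean(0),rect_on_plane(f,m,.128)[1])
# front/top edges
m=(abs(C[...,2]-.11)<.004)&(S<60)&(V>150);m=cv2.morphologyEx(m.astype(np.uint8),cv2.MORPH_OPEN,np.ones((5,5)));print(rect_on_plane(f,m,.11)[1])
# tab
for (u,v) in [(420,178),(437,178),(454,178)]: print(pt(f,u,v))
g=(abs(C[...,2]-.091)<.006)&(C[...,0]<.592)&(C[...,0]>.53)&(abs(C[...,1]-.07)<.04)
print('tab',g.sum(),rect_on_plane(f,g,.091)[1])
# ring
m=(C[...,2]>.118)&(C[...,2]<.15)&(abs(C[...,1]-.12)<.035)&(abs(C[...,0]-.675)<.035)
print(np.percentile(C[m][:,2],[5,25,50,75,95,100]))
```

```text
[[0.6975 0.1142]
 [0.6734 0.1172]
 [0.6763 0.1413]
 [0.7002 0.1378]] [0.68685177 0.12759829]
0.0243 172.86371845428403
0.0242 171.64488632376404
0.0238 83.57715245268939
0.0243 83.31510679522148
[0.68698301 0.1275434 ]
plunger [0.68615698 0.01880586] ((686.1348266601562, 18.256576538085938), 19.068748474121094)
294 322 232 257 [0.6868065  0.12735284 0.12673732] ((686.9341430664062, 127.24610137939453), (24.24166488647461, 23.42418098449707), 82.36448669433594)
((674.6445922851562, 66.45751190185547), (216.03140258789062, 159.17764282226562), 89.55257415771484)
[0.57758109 0.07390046 0.09027995]
[0.56085582 0.0739759  0.0901871 ]
[0.54356253 0.07433365 0.08884592]
tab 1176 ((564.5143432617188, 71.00066375732422), (80.44437408447266, 45.35646438598633), 89.55535888671875)
[0.1198688  0.12471452 0.12590391 0.1266576  0.12764814 0.12896743]
```

```bash
python3 -m inch '0.3 -0.832 0.579 0 0 0 0.117;0.5 -0.832 0.579 0 0 0 0.117;0.5 -0.832 0.579 0 0 0 0.117;0.5 -0.832 0.579 0 0 0 0.117;0.5 -0.832 0.579 0 0 0 0.117;0.5 -0.832 0.579 0 0 0 0.117;0.5 -0.832 0.579 0 0 0 0.117;0.5 -0.832 0.579 0.1 0 0 0.117;0.5 -0.832 0.579 0.2 0 0 0.117;0.5 -0.832 0.579 0.2 0 0 0.117;0.5 -0.832 0.579 0.2 0 0 0.117' 10
python3 - <<'E'
from h import *
f=grab('side','s3.png');f=grab('wrist','w3.png');print(state()['eef_pos'],state()['ee_rot'])
E
```

```text
t: 3.4
eef_pos: [0.5012, 0.3397, 0.1673]
ee_rot: [-3.141, -0.001, -1.692]
force: [-0.3, 0.3, 0.6]
width: 0.0436
[0.50201992 0.34024403 0.16852591] [-3.13977533e+00  1.84791398e-03 -1.69287265e+00]
```

View pics/w3.png

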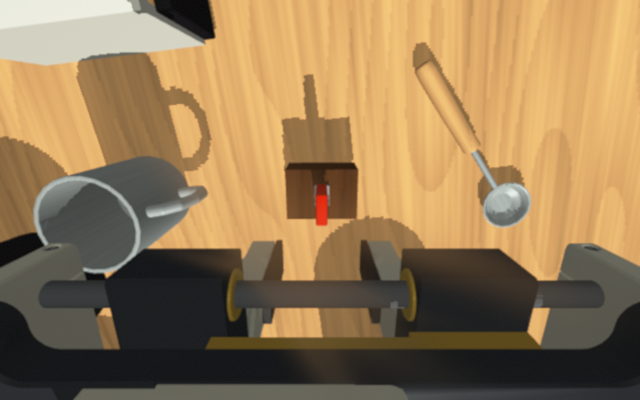

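View pics/s3.png

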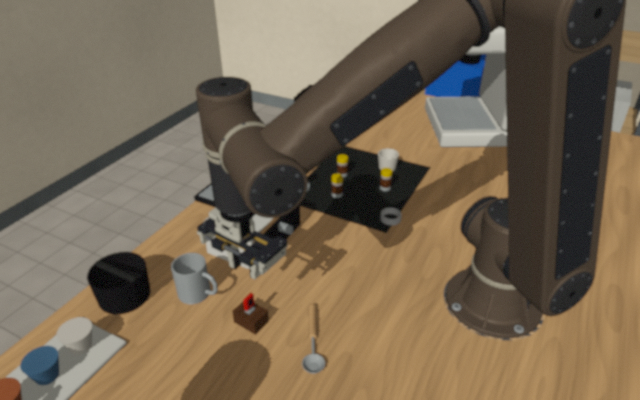

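Run:
```python
from h import *
s=state();f=grab('wrist');C=cloud(f);hsv=cv2.cvtColor(f['img'],cv2.COLOR_RGB2HSV)
H,S,V=[hsv[...,i].astype(int) for i in range(3)]
m=((H<6)|(H>174))&(S>180)&(V>150);m[:150]=0;m[250:]=0
P,r=rect_on_plane(f,m,.088);print('bow top',r)
print(C[m].mean(0),T_tool(s)[:3,3],(np.linalg.inv(T_tool(s))@np.append([r[0][0]/1e3,r[0][1]/1e3,.088],1)).round(4), f['tool_from_camera'])
z=C[...,2];ms=(abs(z-.04)<.004)&(abs(C[...,0]-.5)<.08)&(abs(C[...,1]-.35)<.08)
p=C[ms];print(cv2.minAreaRect((p[:,:2]*1000).astype(np.float32)))
# jug handle extents
j=(z>.03)&(z<.11)&(abs(C[...,1]-.3)<.1)&(C[...,0]>.54)&(C[...,0]<.6);print(C[j].min(0) if j.any() else None)
```

```text
bow top ((501.38885498046875, 339.57098388671875), (24.283906936645508, 9.112114906311035), 83.04378509521484)
[0.50126606 0.33957156 0.08689717] [0.50201992 0.34024403 0.16852591] [9.00e-04 7.00e-04 8.05e-02 1.00e+00] [[-7.30706623e-05  9.54640300e-01  2.97761470e-01  8.05806517e-02]
 [ 9.99999993e-01  4.05313469e-05  1.15454174e-04  4.19442823e-04]
 [ 9.81485341e-05  2.97761476e-01 -9.54640296e-01 -1.57220078e-01]
 [ 0.00000000e+00  0.00000000e+00  0.00000000e+00  1.00000000e+00]]
((501.0332946777344, 340.3544006347656), (50.72710418701172, 70.06991577148438), 83.40786743164062)
None
```

```bash
python3 -m inch '0.5 0 0 0.15 0 0 0;0.5 0 0 0.25 0 0 0;0.5 0 0 0.33 0 0 0;0.5 0 0 0.385 0 0 0;0.5 0 0 0.385 0 0 0;0.5 0 0 0.385 0 0 0;1 0 0 0.385 0 0 0;1 0 0 0.385 0 0 0;1 0 0 0.385 0 0 0;1 0 0 0.385 0 0 0;1 0 0 0.385 0 0 0;1 0 0 0.385 0 0 0' 30
python3 - <<'E'
from h import *
f=grab('side','s4.png');s=state();print(s['eef_pos'],s['ee_rot'],s['width'],s['force'],s['moment'])
E
```

```text
t: 4.75
eef_pos: [0.5014, 0.3397, 0.0513]
ee_rot: [-3.141, 0.0, -1.693]
force: [-1.2, 0.2, 2.3]
width: 0.0102
[0.50137501 0.33968768 0.05133545] [-3.14136622e+00  1.85660060e-04 -1.69317004e+00] 0.009815402045482247 [-0.96452379 -0.89037974  2.93553647] [-0.10055003  0.31172327 -0.01914808]
```

```bash
python3 -m inch '1 0 0 -0.05 0 0 0;1 0 0 -0.1 0 0 0;1 0 0 -0.15 0 0 0;1 0 0 -0.25 0 0 0;1 0 0 -0.35 0 0 0;1 0 0 -0.45 0 0 0;1 0 0 -0.5 0 0 0;1 0 0 -0.5 0 0 0;1 0 0 -0.5 0 0 0'
python3 - <<'E'
from h import *
f=grab('side','s5.png');f=grab('wrist','w5.png');s=state();print(s['eef_pos'],s['ee_rot'],s['width'],s['force'],s['moment'])
T=T_tool(s)
w=np.array([.687,.1275])-s['eef_pos'][:2];print(T[:3,:3].T@np.append(w,0)/.3)
E
```

```text
t: 5.7
eef_pos: [0.5009, 0.3394, 0.2005]
ee_rot: [3.141, 0.0, -1.694]
force: [0.2, -0.5, -1.6]
width: 0.0094
[0.5006642  0.33904048 0.19958693] [ 3.14008276e+00 -1.74221485e-03 -1.69350275e+00] 0.009592975759932289 [ 1.28288356  0.67998169 -0.37178571] [ 0.02508073 -0.03129664  0.02578538]
[ 6.23807851e-01 -7.02757612e-01  2.57164023e-05]
```

View pics/w5.png

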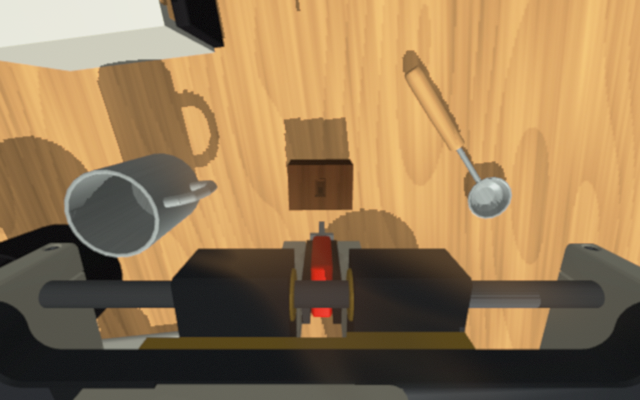

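```bash
python3 -m inch '1 0.626 -0.7 0 0 0 0;1 0.626 -0.7 0 0 0 0;1 0.626 -0.7 0 0 0 0;1 0.626 -0.7 0 0 0 0;1 0.626 -0.7 0 0 0 0;1 0.626 -0.7 0 0 0 0;1 0.626 -0.7 0 0 0 0;1 0.626 -0.7 0 0 0 0;1 0.626 -0.7 0 0 0 0;1 0.626 -0.7 0 0 0 0'
python3 - <<'E'
from h import *
f=grab('side','s6.png');f=grab('wrist','w6.png');s=state();print(s['eef_pos'],s['ee_rot'],s['width'],s['force'],s['moment'])
cr=f['img'][170:330,240:400];cv2.imwrite('pics/c6.png',cv2.cvtColor(cv2.resize(cr,None,fx=3.6,fy=3.6,interpolation=cv2.INTER_CUBIC),cv2.COLOR_RGB2BGR))
fs=grab('side');cr=fs['img'][150:280,180:340];cv2.imwrite('pics/c6s.png',cv2.cvtColor(cv2.resize(cr,None,fx=4,fy=4,interpolation=cv2.INTER_CUBIC),cv2.COLOR_RGB2BGR))
E
```

```text
t: 6.8
eef_pos: [0.6861, 0.1285, 0.2009]
ee_rot: [3.141, -0.0, -1.692]
force: [-0.6, -0.3, -1.1]
width: 0.0099
[0.68628551 0.12856997 0.20128087] [-3.14141174e+00  1.96420374e-04 -1.69178798e+00] 0.010150330764456374 [-0.35353456  1.02426212 -0.74321681] [0.02537186 0.02923132 0.04594525]
```

View pics/c6.png

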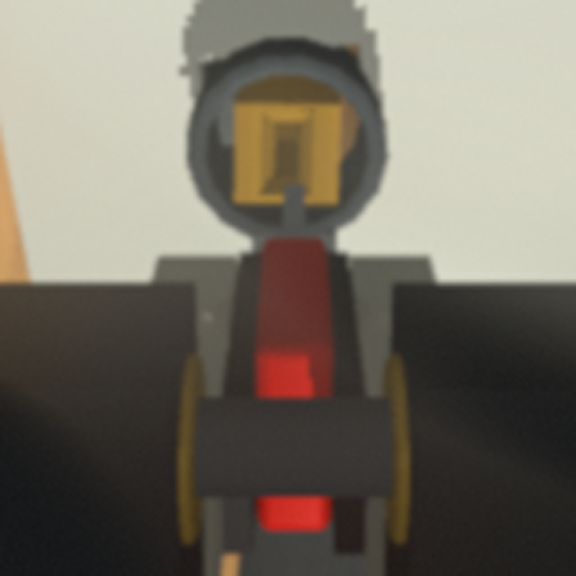

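View pics/c6s.png

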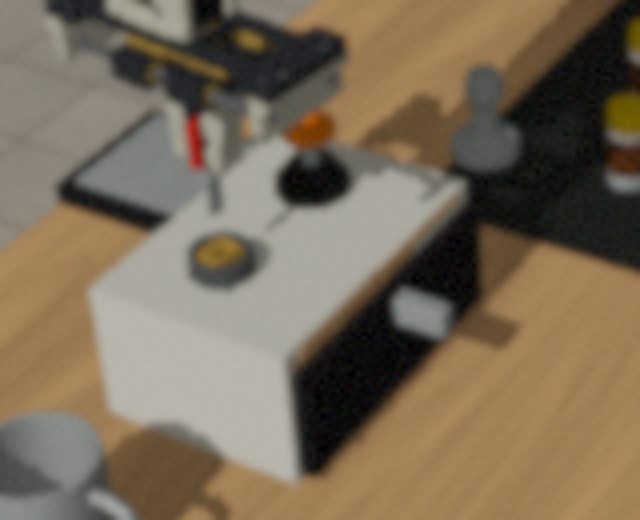

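Run:
```python
from h import *
s=state();f=grab('wrist')
P=np.array([onz(f,u/3.6+239.6,v/3.6+169.6,.128) for u,v in [(235,101),(340,101),(341,205),(233,203)]])
c=P.mean(0);print(c, np.linalg.inv(T_tool(s))@np.append(c,1))
print(f['img'].shape, [ (T_tool(s)[:3,:3].T@(P[i]-P[0])).round(4) for i in range(4)])
```

```text
[0.6872885  0.12759401 0.128     ] [ 7.87142696e-04 -1.00358383e-03  7.33633835e-02  1.00000000e+00]
(400, 640, 3) [array([0., 0., 0.]), array([ 0.   ,  0.023, -0.   ]), array([-0.0244,  0.0235, -0.    ]), array([-0.024 , -0.0008,  0.    ])]
```

```bash
python3 -m inch '1 0.002 -0.003 0.05 0 0 0;1 0.002 -0.003 0.09 0 0 0;1 0.002 -0.003 0.1 0 0 0;1 0.002 -0.003 0.11 0 0 0;1 0.002 -0.003 0.12 0 0 0;1 0.002 -0.003 0.13 0 0 0;1 0.002 -0.003 0.13 0 0 0'
python3 - <<'E'
from h import *
s=state();print(s['eef_pos'],s['ee_rot'],s['width'],s['force'],s['moment'])
E
```

```text
t: 7.7
eef_pos: [0.6875, 0.1268, 0.1617]
ee_rot: [3.141, -0.0, -1.693]
force: [0.3, 0.0, -0.6]
width: 0.0095
[0.68745027 0.12676078 0.16172657] [ 3.14121357e+00 -8.99625374e-05 -1.69346357e+00] 0.009514925052403993 [ 0.32106591  0.00653967 -0.57012796] [-0.01636509 -0.02851366  0.01510115]
```

```bash
python3 -m inch '1 0 0 0.02 0 0 0;1 0 0 0.035 0 0 0;1 0 0 0.05 0 0 0;1 0 0 0.065 0 0 0;1 0 0 0.074 0 0 0;1 0 0 0.08 0 0 0;1 0 0 0.08 0 0 0;1 0 0 0.08 0 0 0'
python3 - <<'E'
from h import *
s=state();print(s['eef_pos'],s['ee_rot'],s['width'],s['force'],s['moment'])
f=grab('wrist','w7.png');cr=f['img'][170:330,240:400];cv2.imwrite('pics/c7.png',cv2.cvtColor(cv2.resize(cr,None,fx=3.6,fy=3.6,interpolation=cv2.INTER_CUBIC),cv2.COLOR_RGB2BGR))
E
```

```text
t: 8.5
eef_pos: [0.6875, 0.1267, 0.1393]
ee_rot: [-3.141, -0.0, -1.693]
force: [-4.0, 0.1, 6.5]
width: 0.0101
[0.68752111 0.12671698 0.13927177] [-3.14104691e+00 -1.10695566e-04 -1.69299839e+00] 0.010088772726700265 [-4.0382358   0.08585697  6.53811919] [ 0.03224552  1.39468717 -0.01591103]
```

View pics/c7.png

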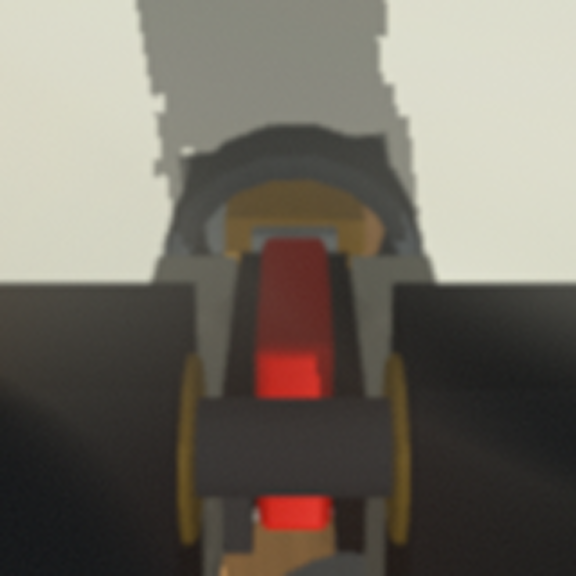

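```bash
python3 -m inch '1 0 0.002 0 0 0 0;1 0 0.002 0 0 0 0.1;1 0 0.002 0 0 0 0.2;1 0 0.002 0 0 0 0.3;1 0 0.002 0 0 0 0.4;1 0 0.002 0 0 0 0.5;1 0 0.002 0 0 0 0.6;1 0 0.002 0 0 0 0.7;1 0 0.002 0 0 0 0.8;1 0 0.002 0 0 0 0.9;1 0 0.002 0 0 0 1;1 0 0.002 0 0 0 1'
python3 - <<'E'
from h import *
s=state();print(s['eef_pos'],s['ee_rot'],s['width'],s['force'],s['moment'],s['q'])
E
```

```text
t: 9.75
eef_pos: [0.6872, 0.1274, 0.1393]
ee_rot: [3.141, 0.001, -2.744]
force: [-1.9, 1.5, 7.0]
width: 0.0101
[0.68717078 0.12743172 0.13929535] [ 3.14144520e+00  1.38866514e-03 -2.74358795e+00] 0.010140532589598593 [-1.86915675  1.54704091  7.04291377] [0.74379732 1.09377284 0.02769155] [ 4.61331375e-01  4.55122471e-01 -4.37777166e-02 -6.75552278e-05
 -1.07050093e+00 -1.63409053e+00]
```

```bash
python3 -m inch '1 0 0 0 0 0 0.08;1 0 0 0 0 0 0.16;1 0 0 0 0 0 0.22;1 0 0 0 0 0 0.28;1 0 0 0 0 0 0.33;1 0 0 0 0 0 0.37;1 0 0 0 0 0 0.37;1 0 0 0 0 0 0.37'
python3 - <<'E'
from h import *
s=state();print(s['eef_pos'],s['ee_rot'],s['width'],s['force'],s['moment'],s['q'])
E
```

```text
t: 10.55
eef_pos: [0.6871, 0.1277, 0.1393]
ee_rot: [3.141, 0.001, -3.128]
force: [-3.1, 2.8, 6.6]
width: 0.0102
[0.68714724 0.1276525  0.13930643] [ 3.14060380e+00  1.29103121e-03 -3.12750749e+00] 0.010163898900278029 [-3.1002822   2.83779885  6.64161887] [ 1.05145702  1.23558733 -0.00915935] [ 4.61487137e-01  4.55074370e-01 -4.37010915e-02 -3.79520974e-04
 -1.07042913e+00 -2.01801586e+00]
```

```bash
python3 -m inch '1 0 0 0 0 0 0.04;1 0 0 0 0 0 0.07;1 0 0 0 0 0 0.07;1 0 0 0 0 0 0.07'
python3 - <<'E'
from h import *
s=state();print(s['eef_pos'],s['ee_rot'],s['width'],s['force'],s['moment'],s['q'])
f=grab('scene','sc8.png')
cr=f['img'][220:310,320:440];cv2.imwrite('pics/c8.png',cv2.cvtColor(cv2.resize(cr,None,fx=6,fy=6,interpolation=cv2.INTER_CUBIC),cv2.COLOR_RGB2BGR))
f=grab('wrist','w8.png')
E
```

```text
t: 10.95
eef_pos: [0.6872, 0.1278, 0.1393]
ee_rot: [3.141, 0.001, 3.083]
force: [-3.6, 3.0, 6.1]
width: 0.0099
[0.68718446 0.12775065 0.13931862] [3.14051911e+00 1.30259809e-03 3.08284087e+00] 0.009860941895471976 [-3.55750437  2.96643329  6.12230915] [1.04116931 1.22374064 0.23331786] [ 4.61620911e-01  4.55099915e-01 -4.36523202e-02 -3.23443847e-04
 -1.07038017e+00 -2.09101338e+00]
```

View pics/w8.png

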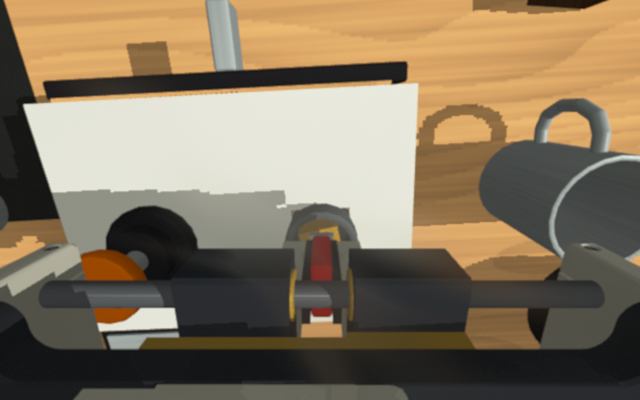

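```bash
python3 -m inch '1 0 0 0 0 0 -0.04;1 0 0 0 0 0 -0.04;0.6 0 0 0 0 0 -0.04;0.6 0 0 0 0 0 -0.04;0.6 0 0 0 0 0 -0.04;0.6 0 0 -0.1 0 0 -0.04;0.6 0 0 -0.25 0 0 -0.04;0.6 0 0 -0.35 0 0 -0.04;0.6 0 0 -0.35 0 0 -0.04;0.6 0 0 -0.35 0 0 -0.04'
python3 - <<'E'
from h import *
s=state();print(s['eef_pos'],s['ee_rot'],s['width'],s['force'],s['moment'],s['q'])
f=grab('wrist','w9.png')
E
```

```text
t: 12.05
eef_pos: [0.6872, 0.1269, 0.2437]
ee_rot: [3.141, 0.001, 3.124]
force: [-0.1, 0.1, -1.9]
width: 0.035
[0.68716319 0.12693843 0.2437443 ] [3.14066334e+00 1.30453274e-03 3.12350997e+00] 0.034990398389979 [-0.0551972   0.05581459 -1.85406878] [-0.01649147 -0.04264055  0.0294566 ] [ 4.60586307e-01  3.87880874e-01  9.49228808e-02 -2.34083900e-04
 -1.27625239e+00 -2.04939693e+00]
```

View pics/w9.png

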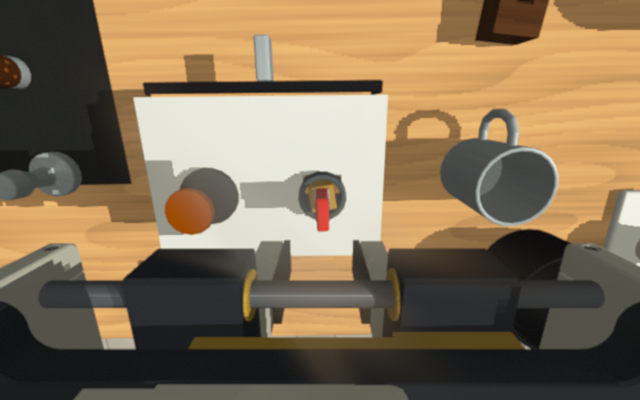

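Run:
```python
from h import *
f=grab('wrist');C=cloud(f)
hsv=cv2.cvtColor(f['img'],cv2.COLOR_RGB2HSV);H,S,V=[hsv[...,i].astype(int) for i in range(3)]
m=(S<60)&(V>80)&(C[...,2]>.084)&(C[...,2]<.098)&(C[...,0]<.6)&(C[...,0]>.5)&(abs(C[...,1]-.07)<.03)
p=C[m];print(m.sum(),p.min(0),p.max(0),p.mean(0));P,r=rect_on_plane(f,m,.091);print(r)
k=((H<6)|(H>174))&(S>150)&(V>80)&(abs(C[...,0]-.68)<.05)
P,r=rect_on_plane(f,k,.176);print('key',r,C[k].mean(0))
cr=f['img'][160:250,270:390];cv2.imwrite('pics/c9.png',cv2.cvtColor(cv2.resize(cr,None,fx=6,fy=6,interpolation=cv2.INTER_CUBIC),cv2.COLOR_RGB2BGR))
# drawer front
m=(V<60)&(C[...,2]>.085)&(C[...,2]<.105)&(C[...,0]<.62)&(C[...,0]>.56);p=C[m];print('front',m.sum(),p.min(0),p.max(0),np.polyfit(p[:,1],p[:,0],1))
```

```text
709 [0.5417387  0.06765153 0.0840615 ] [0.58159241 0.0841494  0.09460316] [0.56080807 0.07526968 0.08963941]
((561.2901000976562, 75.53229522705078), (14.391326904296875, 38.08761978149414), 89.44482421875)
key ((682.146484375, 128.2187957763672), (8.529942512512207, 32.75016403198242), 89.3396224975586) [0.68507223 0.12852386 0.17420279]
front 2367 [ 0.58106417 -0.03761459  0.08628872] [0.59354783 0.18532314 0.09756838] [0.00972485 0.58577501]
```

View pics/c9.png

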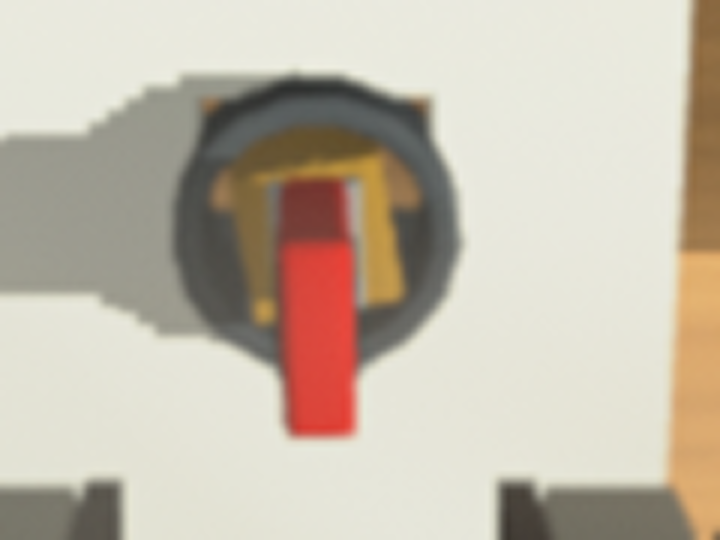

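```bash
python3 -m inch '0.5 0.417 -0.178 0 0 0 -0.01;0.5 0.417 -0.178 0 0 0 -0.01;0.5 0.417 -0.178 0 0 0 -0.01;0.5 0.417 -0.178 0.15 0 0 -0.01;0.5 0.417 -0.178 0.3 0 0 -0.01;0.5 0.417 -0.178 0.45 0 0 -0.01;0.5 0.417 -0.178 0.55 0 0 -0.01;0.5 0.417 -0.178 0.596 0 0 -0.01;0.5 0.417 -0.178 0.596 0 0 -0.01;0.5 0.417 -0.178 0.596 0 0 -0.01'
python3 - <<'E'
from h import *
s=state();print(s['eef_pos'],s['ee_rot'],s['width'],s['force'],s['moment'])
f=grab('wrist','w10.png')
E
```

```text
t: 13.15
eef_pos: [0.5607, 0.0755, 0.0638]
ee_rot: [-3.141, -0.001, 3.134]
force: [0.5, 0.3, 0.4]
width: 0.0436
[0.56073826 0.07547861 0.06381937] [-3.14063613e+00 -1.29731826e-03  3.13443762e+00] 0.043552337184145015 [0.51065683 0.28865723 0.3932584 ] [-0.04996248 -0.13280075 -0.01998508]
```

View pics/w10.png

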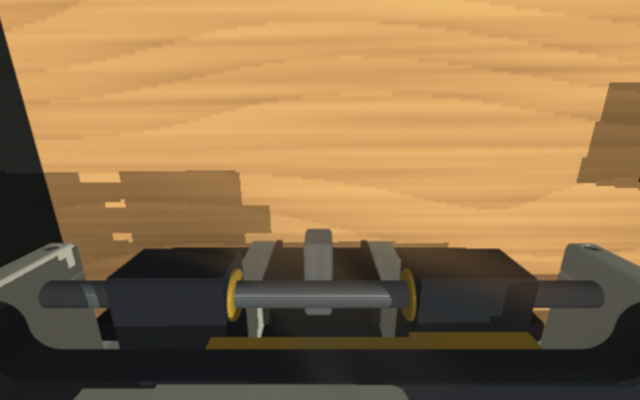

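Tab (col 318) sits between the fingers. Grip it, then pull 107 mm straight out.

```bash
python3 -m inch '1 0 0 0 0 0 0;1 0 0 0 0 0 0;1 0 0 0 0 0 0;1 0 0 0 0 0 0;1 0 0 0 0 0 0;1 0.01 0 0 0 0 0;1 0.03 0 0 0 0 0;1 0.06 0 0 0 0 0' 30
python3 - <<'E'
from h import *
s=state();print(s['eef_pos'],s['ee_rot'],s['width'],s['force'],s['moment'])
E
```

```text
t: 14.0
eef_pos: [0.5432, 0.0741, 0.0647]
ee_rot: [-3.139, 0.0, 3.134]
force: [2.8, -9.1, 3.5]
width: 0.0134
[0.54320909 0.0741247  0.06469878] [-3.13943598e+00  9.78630549e-05  3.13419379e+00] 0.013447598615507535 [ 2.84832351 -9.07506021  3.48371488] [-3.31441027 -0.94887028 -0.02047617]
```

```bash
python3 -m inch '1 0.03 -0.003 0 0 0 0;1 0.07 -0.004 0 0 0 0;1 0.11 -0.004 0 0 0 0;1 0.15 -0.004 0 0 0 0;1 0.19 -0.004 0 0 0 0;1 0.23 -0.004 0 0 0 0;1 0.26 -0.004 0 0 0 0;1 0.28 -0.004 0 0 0 0;1 0.292 -0.004 0 0 0 0;1 0.296 -0.004 0 0 0 0;1 0.296 -0.004 0 0 0 0'
python3 - <<'E'
from h import *
s=state();print(s['eef_pos'],s['ee_rot'],s['width'],s['force'],s['moment'])
E
```

```text
t: 15.1
eef_pos: [0.456, 0.0749, 0.0647]
ee_rot: [-3.141, 0.003, 3.135]
force: [13.3, -11.7, -6.6]
width: 0.0139
[0.45600609 0.07490678 0.06471955] [-3.14108686  0.00327071  3.1354512 ] 0.013928223298561363 [ 13.34940919 -11.67337912  -6.56095788] [-4.22867594 -4.59625824  0.02268267]
```

```bash
python3 -m inch '1 -0.004 -0.003 0 0 0 0;0.5 -0.004 -0.003 0 0 0 0;0.5 -0.004 -0.003 0 0 0 0;0.5 -0.004 -0.003 0 0 0 0;0.5 -0.004 -0.003 -0.1 0 0 0;0.5 -0.004 -0.003 -0.25 0 0 0;0.3 -0.004 -0.003 -0.4 0 0 0;0.3 -0.004 -0.003 -0.55 0 0 0;0 -0.004 -0.003 -0.65 0 0 0;0 -0.004 -0.003 -0.65 0 0 0;0 -0.004 -0.003 -0.65 0 0 0'
python3 - <<'E'
from h import *
s=state();print(s['eef_pos'],s['ee_rot'],s['width'],s['force'],s['q'])
f=grab('wrist','w11.png');f=grab('scene','sc11.png')
E
```

```text
t: 16.2
eef_pos: [0.4551, 0.0747, 0.2595]
ee_rot: [3.14, 0.001, 3.134]
force: [0.6, -0.3, -1.1]
width: 0.0785
[0.45514328 0.07468506 0.25950629] [3.14035372e+00 8.06342472e-04 3.13431869e+00] 0.07851146650360324 [ 0.58202386 -0.26351249 -1.11683186] [ 5.90999654e-01 -2.50759111e-02 -3.83325656e-01 -6.08525034e-04
 -1.21118256e+00 -2.16885569e+00]
```

View pics/w11.png

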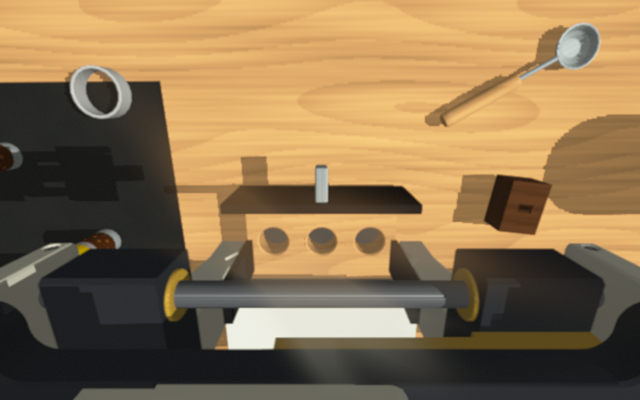

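View pics/sc11.png

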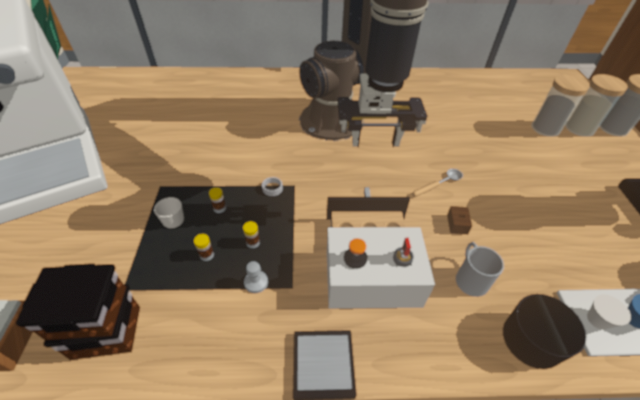

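Run:
```python
from h import *
f=grab('wrist');C=cloud(f)
np.save('f11.npy',f,allow_pickle=True)
cr=f['img'][180:260,215:430];cv2.imwrite('pics/c11.png',cv2.cvtColor(cv2.resize(cr,None,fx=3.7,fy=3.7,interpolation=cv2.INTER_CUBIC),cv2.COLOR_RGB2BGR))
hsv=cv2.cvtColor(f['img'],cv2.COLOR_RGB2HSV);H,S,V=[hsv[...,i].astype(int) for i in range(3)]
z=C[...,2]
m=(z<.040)&(z>-.01);m[:218]=0;m[262:]=0;m[:,:250]=0;m[:,395:]=0
nn,lab,st,ce=cv2.connectedComponentsWithStats(m.astype(np.uint8))
for i in range(1,nn):
    if st[i,4]>60:
        P,r=rect_on_plane(f,lab==i,.045);print(st[i],ce[i],r, cv2.minEnclosingCircle((P*1000).astype(np.float32)))
fr=(V<60)&(abs(z-.096)<.006)&(C[...,0]<.55);p=C[fr];print('front',p.min(0),p.max(0),fr.sum())
tb=(S<60)&(V>90)&(abs(z-.091)<.005)&(C[...,0]<.53)&(abs(C[...,1]-.075)<.03)
print('tab',rect_on_plane(f,tb,.091)[1])
```

```text
[260 229  29  26 589] [274.0950764  241.25806452] ((541.7606201171875, 11.561614036560059), (37.04998016357422, 36.061431884765625), 89.57304382324219) ((541.6363525390625, 11.356423377990723), 19.106008529663086)
[308 229  29  26 584] [321.90239726 241.17294521] ((542.2333374023438, 74.96744537353516), (37.140621185302734, 36.061859130859375), 89.57279205322266) ((541.7288818359375, 74.82748413085938), 18.926265716552734)
[356 229  29  26 585] [369.8       241.3008547] ((542.70654296875, 138.42831420898438), (37.142032623291016, 36.062313079833984), 89.57305908203125) ((542.78662109375, 138.21224975585938), 19.07686996459961)
front [0.47568895 0.11999112 0.09006031] [0.485912   0.1853436  0.09715281] 310
tab ((455.24700927734375, 75.43592834472656), (13.368456840515137, 40.590797424316406), 89.5736312866211)
```

View pics/c11.png

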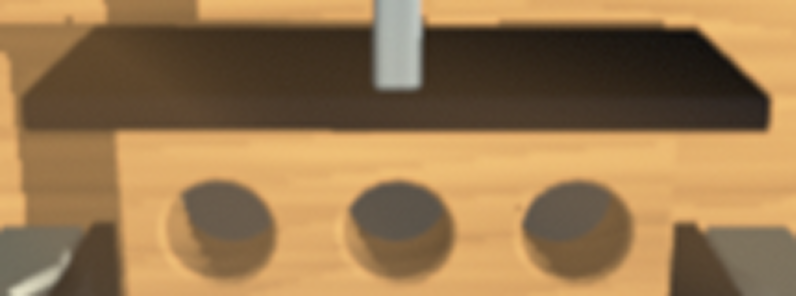

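```bash
python3 -m inch '0 -0.25 -0.98 -0.1 0 0 -1;0 -0.25 -0.98 -0.1 0 0 -1;0 -0.25 -0.98 -0.1 0 0 -1;0 -0.25 -0.98 -0.1 0 0 -1;0 -0.25 -0.98 -0.1 0 0 -1;0 -0.25 -0.98 -0.1 0 0 -1;0 -0.25 -0.98 -0.1 0 0 -1;0 -0.25 -0.98 -0.1 0 0 -1;0 -0.25 -0.98 -0.1 0 0 -1'
python3 -m inch '0 0 0 0 0 0 -0.507;0 0 0 0 0 0 -0.507;0 0 0 0 0 0 -0.507;0 0 0 0 0 0 -0.507;0 0 0 0 0 0 -0.507;0 0 0 0 0 0 -0.507'
python3 - <<'E'
from h import *
s=state();print(s['eef_pos'],s['ee_rot'],s['width'],s['q'])
f=grab('wrist','w12.png')
E
```

```text
t: 17.25
eef_pos: [0.5277, -0.2215, 0.2872]
ee_rot: [3.138, -0.001, -2.102]
force: [-1.0, 0.4, -1.2]
width: 0.0873
t: 17.85
eef_pos: [0.528, -0.2193, 0.2888]
ee_rot: [3.141, 0.0, -1.575]
force: [-0.5, 0.2, 0.3]
width: 0.0878
[ 0.52797766 -0.21930981  0.28880889] [ 3.14078348e+00  2.24940109e-04 -1.57488011e+00] 0.08782830632103675 [-5.17053461e-02  1.54980007e-01 -1.20950189e-01 -1.93439627e-04
 -1.29568510e+00  4.76742743e-02]
```

View pics/w12.png

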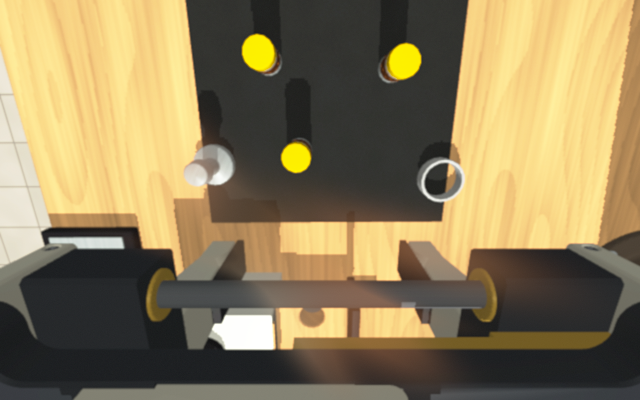

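```bash
cat > tubes.py <<'E'
from h import *
def tubes(f):
    C=cloud(f);hsv=cv2.cvtColor(f['img'],cv2.COLOR_RGB2HSV);H,S,V=[hsv[...,i].astype(int) for i in range(3)]
    m=(H>22)&(H<34)&(S>180)&(V>190);m[238:]=0
    nn,lab,st,ce=cv2.connectedComponentsWithStats(m.astype(np.uint8));out=[]
    for i in range(1,nn):
        if st[i,4]<60: continue
        zz=np.median(C[lab==i][:,2]);P,r=rect_on_plane(f,lab==i,zz if zz<.09 else .074)
        c,rad=cv2.minEnclosingCircle((P*1000).astype(np.float32))
        e=cv2.fitEllipse((P*1000).astype(np.float32))
        print(ce[i].round(0),'z',zz.round(4),'circ',np.round(c,1),round(rad,1),'ell',np.round(e[0],1),np.round(e[1],1));out.append(c)
    return out
E
python3 - <<'E'
from tubes import *
f=grab('wrist');tubes(f);s=state();print(s['eef_pos'],s['ee_rot'])
C=cloud(f);print('tamper',C[165,208],'ring',C[165,440],'mat',C[120,340])
E
```

```text
[258.  52.] z 0.0709 circ [ 596.9 -358.7] 18.9 ell [ 597.3 -358.9] [34.6 36.9]
[404.  61.] z 0.0707 circ [ 434.1 -349. ] 19.1 ell [ 433.6 -349.4] [34.5 36.7]
[296. 158.] z 0.0709 circ [ 558.7 -241.1] 18.2 ell [ 558.8 -241.1] [34.8 35.4]
[ 0.52807976 -0.21966768  0.28905404] [ 3.14120071e+00  7.47553774e-05 -1.57360236e+00]
tamper [ 0.66966976 -0.23173407  0.06621926] ring [ 0.35279435 -0.21888961  0.00170293] mat [ 5.00646326e-01 -2.83238581e-01 -2.85911755e-04]
```

```bash
python3 -m inch '0.3 0.072 -0.1025 0 0 0 0;0.3 0.072 -0.1025 0.15 0 0 0;0.3 0.072 -0.1025 0.3 0 0 0;0.3 0.072 -0.1025 0.45 0 0 0;0.3 0.072 -0.1025 0.55 0 0 0;0.3 0.072 -0.1025 0.55 0 0 0;0.3 0.072 -0.1025 0.55 0 0 0'
python3 - <<'E'
from tubes import *
f=grab('wrist','w13.png');s=state();print(s['eef_pos'],s['ee_rot'],s['width']);tubes(f)
E
```

```text
t: 18.65
eef_pos: [0.5593, -0.2419, 0.1248]
ee_rot: [3.141, -0.001, -1.572]
force: [-0.5, 0.3, 0.9]
width: 0.0618
[ 0.560134   -0.24203512  0.12605177] [-3.13963750e+00 -9.08688132e-04 -1.57115539e+00] 0.06163143804704985
[260.  44.] z 0.0709 circ [ 596.6 -358.7] 18.5 ell [ 596.9 -359.7] [32.2 35.5]
[517.  63.] z 0.0708 circ [ 436.6 -349.2] 21.1 ell [ 434.5 -349.2] [34.  39.7]
[321. 220.] z 0.071 circ [ 558.9 -241.6] 17.8 ell [ 559.  -243.1] [30.7 35.8]
```

View pics/w13.png

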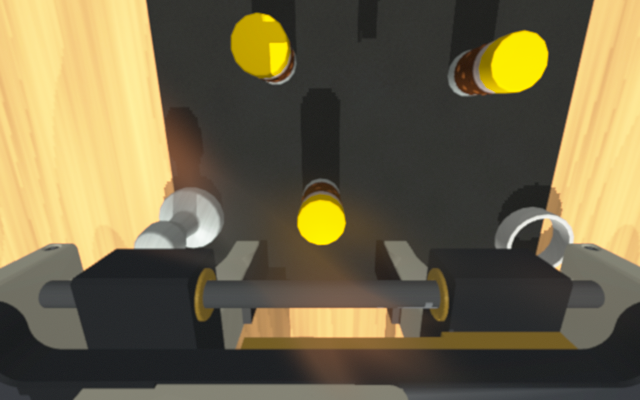

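```bash
python3 -m inch '0.3 0 0 0.12 0 0 0;0.3 0 0 0.22 0 0 0;0.3 0 0 0.267 0 0 0;0.3 0 0 0.267 0 0 0;0.3 0 0 0.267 0 0 0;1 0 0 0.267 0 0 0;1 0 0 0.267 0 0 0;1 0 0 0.267 0 0 0;1 0 0 0.267 0 0 0;1 0 0 0.267 0 0 0' 25
python3 - <<'E'
from tubes import *
s=state();print(s['eef_pos'],s['ee_rot'],s['width'],s['force'],s['moment'])
E
```

```text
t: 19.7
eef_pos: [0.5593, -0.2418, 0.0448]
ee_rot: [-3.141, -0.0, -1.571]
force: [-0.1, 0.1, 5.0]
width: 0.0358
[ 0.5592871  -0.24182303  0.04475897] [-3.14076557e+00 -2.68691629e-04 -1.57056416e+00] 0.03579831858971105 [-0.14002322  0.13114279  4.97570613] [ 0.23866129  0.24426565 -0.01927621]
```

```bash
python3 -m inch '1 0 0 -0.1 0 0 0;1 0 0 -0.25 0 0 0;1 0 0 -0.4 0 0 0;1 -0.1 0.01 -0.483 0 0 0;1 -0.25 0.03 -0.483 0 0 0;1 -0.4 0.05 -0.483 0 0 0;1 -0.55 0.056 -0.483 0 0 0;1 -0.7 0.056 -0.483 0 0 0;1 -0.8 0.056 -0.483 0 0 0;1 -0.845 0.056 -0.483 0 0 0;1 -0.845 0.056 -0.483 0 0 0;1 -0.845 0.056 -0.483 0 0 0'
python3 - <<'E'
from tubes import *
s=state();print(s['eef_pos'],s['ee_rot'],s['width'],s['force'],s['moment'])
f=grab('wrist','w14.png');grab('side','s14.png')
E
```

```text
t: 20.9
eef_pos: [0.5418, 0.0114, 0.1888]
ee_rot: [3.141, -0.0, -1.57]
force: [-0.2, -0.6, -2.0]
width: 0.0356
[0.54183442 0.01140302 0.18875203] [ 3.14075100e+00 -3.15176746e-04 -1.57042001e+00] 0.035645682076982384 [-0.20197955 -0.61968051 -1.97249693] [-0.05365862  0.00593264 -0.04053107]
```

View pics/w14.png

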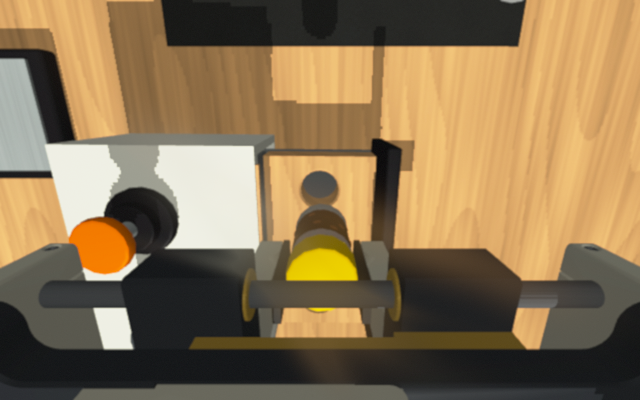

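View pics/s14.png

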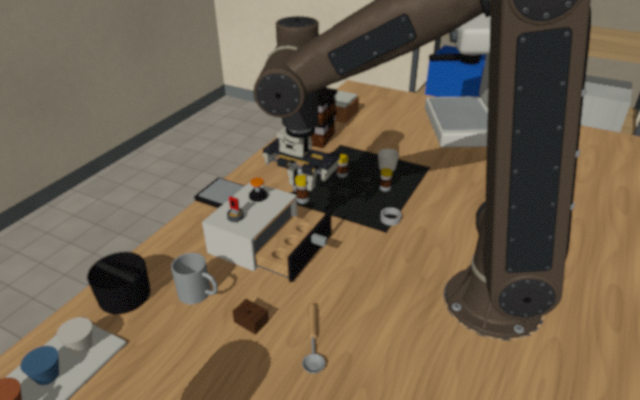

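```bash
cat > hole.py <<'E'
from h import *
def hole(f,box,zt=.0425):
    C=cloud(f);z=C[...,2];m=np.zeros(z.shape,bool);u0,v0,u1,v1=box;m[v0:v1,u0:u1]=(z<zt)[v0:v1,u0:u1]
    nn,lab,st,ce=cv2.connectedComponentsWithStats(m.astype(np.uint8));i=1+np.argmax(st[1:,4])
    P,r=rect_on_plane(f,lab==i,.045);print(st[i],'rect',r,'circ',cv2.minEnclosingCircle((P*1000).astype(np.float32)),'min/max',P.min(0),P.max(0))
E
python3 - <<'E'
from hole import *
f=grab('wrist');hole(f,(290,160,350,206));hole(f,(290,160,350,206),.030)
cr=f['img'][150:250,260:400];cv2.imwrite('pics/c14.png',cv2.cvtColor(cv2.resize(cr,None,fx=5.5,fy=5.5,interpolation=cv2.INTER_CUBIC),cv2.COLOR_RGB2BGR))
s=state();print(s['eef_pos'])
E
```

```text
[ 299  170   41   36 1094] rect ((543.5892333984375, 7.9085588455200195), (40.56743621826172, 36.306610107421875), 3.0894241333007812) circ ((543.2310791015625, 8.94398307800293), 20.945646286010742) min/max [ 0.5232406  -0.01027012] [0.56399509 0.02648727]
[302 171  36  33 935] rect ((543.1522216796875, 7.535487174987793), (33.5798454284668, 35.74512481689453), 89.93140411376953) circ ((543.035888671875, 7.038143157958984), 18.303844451904297) min/max [ 0.52528442 -0.0092598 ] [0.56102827 0.0243297 ]
[0.54200302 0.01067072 0.18884441]
```

View pics/c14.png

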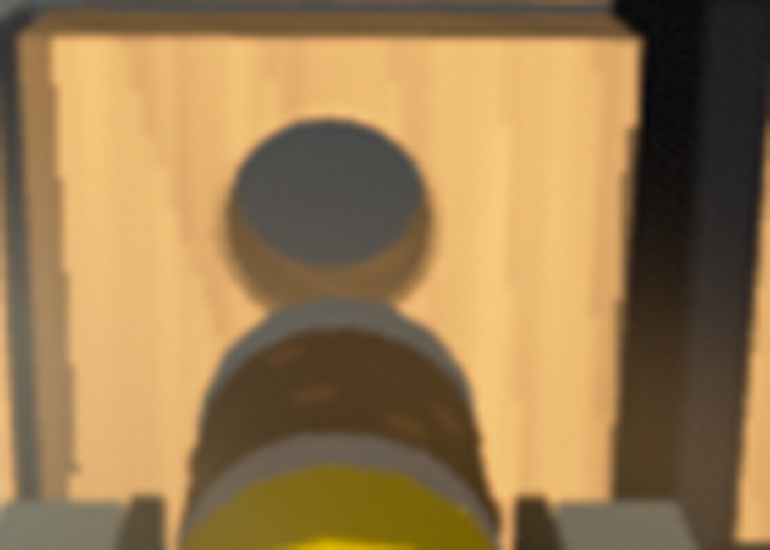

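Run:
```python
from h import *
f=grab('wrist')
print('foot edge',onz(f,340/5.5+259.6,297/5.5+149.6,.1448))
print('foot L/R',onz(f,200/5.5+259.6,410/5.5+149.6,.1448),onz(f,480/5.5+259.6,410/5.5+149.6,.1448))
print('hole top',onz(f,330/5.5+259.6,117/5.5+149.6,.045),'L',onz(f,226/5.5+259.6,215/5.5+149.6,.045),'R',onz(f,434/5.5+259.6,215/5.5+149.6,.045))
s=state();print(s['eef_pos'])
a=f['range_z'];print(cloud(f)[190:206,321].round(4))
```

```text
foot edge [ 0.54140167 -0.00649802  0.1448    ]
foot L/R [0.55941195 0.00869831 0.1448    ] [0.52342624 0.00875476 0.1448    ]
hole top [ 0.5431009  -0.00946511  0.045     ] L [0.56243396 0.00893307 0.045     ] R [0.52387583 0.00899209 0.045     ]
[0.54205511 0.01070645 0.18892525]
[[ 0.5417  0.0195  0.0107]
 [ 0.5418  0.021   0.0094]
 [ 0.5418  0.0222  0.0094]
 [ 0.5418  0.0233  0.0097]
 [ 0.5418  0.0246  0.0091]
 [ 0.5418  0.0259  0.0089]
 [ 0.5418  0.027   0.0093]
 [ 0.5418  0.0284  0.0086]
 [ 0.5418  0.0292  0.0099]
 [ 0.5418  0.0293  0.0134]
 [ 0.5418  0.0293  0.0175]
 [ 0.5418  0.0295  0.0208]
 [ 0.5418  0.0294  0.025 ]
 [ 0.5418  0.0296  0.028 ]
 [ 0.5417 -0.007   0.1472]
 [ 0.5417 -0.0069  0.1494]]
```

```bash
python3 -m inch '1 0.0043 -0.006 0.1 0 0 0;1 0.0043 -0.006 0.2 0 0 0;1 0.0043 -0.006 0.27 0 0 0;1 0.0043 -0.006 0.3 0 0 0;1 0.0043 -0.006 0.3 0 0 0;1 0.0043 -0.006 0.3 0 0 0'
python3 - <<'E'
from tubes import *
f=grab('wrist','w15.png');s=state();print(s['eef_pos'],s['force'])
cr=f['img'][150:250,260:400];cv2.imwrite('pics/c15.png',cv2.cvtColor(cv2.resize(cr,None,fx=5.5,fy=5.5,interpolation=cv2.INTER_CUBIC),cv2.COLOR_RGB2BGR))
E
```

```text
t: 21.7
eef_pos: [0.5447, 0.0103, 0.0999]
ee_rot: [-3.14, -0.0, -1.571]
force: [0.4, 0.0, -1.7]
width: 0.0353
[0.54487871 0.01045452 0.10029688] [-0.2508422  -0.391801   -1.77246448]
```

View pics/c15.png

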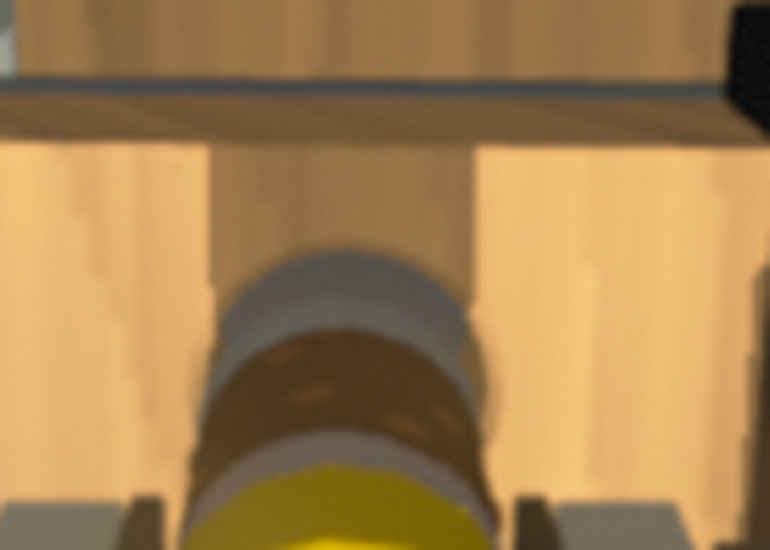

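Run:
```python
from h import *
f=grab('wrist');C=cloud(f)
print(C[188:222:1,322].round(4))
for v in (214,218,222,226): 
    print(v,[ (u,C[v,u,0].round(4),C[v,u,2].round(3)) for u in list(range(294,304))+list(range(343,353))])
```

```text
[[ 0.544  -0.0147  0.0442]
 [ 0.544  -0.0141  0.0446]
 [ 0.544  -0.0131  0.0438]
 [ 0.544  -0.0126  0.0446]
 [ 0.544  -0.0118  0.0444]
 [ 0.544  -0.0108  0.0435]
 [ 0.544  -0.0096  0.0421]
 [ 0.544   0.0006  0.009 ]
 [ 0.544   0.0013  0.0096]
 [ 0.544   0.0025  0.0085]
 [ 0.544   0.0034  0.0084]
 [ 0.544   0.0042  0.0088]
 [ 0.544   0.0049  0.0094]
 [ 0.544   0.0059  0.0091]
 [ 0.544   0.0069  0.0086]
 [ 0.544   0.0072  0.0104]
 [ 0.544  -0.0068  0.0575]
 [ 0.544  -0.0071  0.0608]
 [ 0.544  -0.007   0.0624]
 [ 0.544  -0.0073  0.0658]
 [ 0.544  -0.0073  0.0678]
 [ 0.544  -0.0063  0.0667]
 [ 0.544  -0.0063  0.0688]
 [ 0.544  -0.0068  0.0723]
 [ 0.544  -0.0068  0.0744]
 [ 0.544  -0.0066  0.0756]
 [ 0.544  -0.0065  0.0774]
 [ 0.544  -0.0072  0.081 ]
 [ 0.544  -0.0068  0.0818]
 [ 0.544  -0.0068  0.0837]
 [ 0.544  -0.0067  0.0851]
 [ 0.544  -0.0069  0.0874]
 [ 0.544  -0.0068  0.0889]
 [ 0.544  -0.0065  0.0896]]
214 [(294, np.float64(0.5646), np.float64(0.045)), (295, np.float64(0.5641), np.float64(0.043)), (296, np.float64(0.5633), np.float64(0.043)), (297, np.float64(0.5626), np.float64(0
[... 2800 characters left out ...]
loat64(0.076)), (299, np.float64(0.5584), np.float64(0.08)), (300, np.float64(0.5574), np.float64(0.084)), (301, np.float64(0.5568), np.float64(0.084)), (302, np.float64(0.556), np.float64(0.087)), (303, np.float64(0.5553), np.float64(0.089)), (343, np.float64(0.5313), np.float64(0.086)), (344, np.float64(0.5303), np.float64(0.08)), (345, np.float64(0.5295), np.float64(0.078)), (346, np.float64(0.5287), np.float64(0.077)), (347, np.float64(0.525), np.float64(0.041)), (348, np.float64(0.5243), np.float64(0.042)), (349, np.float64(0.5236), np.float64(0.043)), (350, np.float64(0.523), np.float64(0.044)), (351, np.float64(0.5223), np.float64(0.045)), (352, np.float64(0.5214), np.float64(0.043))]
```

```bash
python3 -m inch '1 0.0037 0.003 0 0 0 0;1 0.0037 0.003 0 0 0 0;1 0.0037 0.003 0.02 0 0 0;1 0.0037 0.003 0.03 0 0 0;1 0.0037 0.003 0.03 0 0 0;1 0.0037 0.003 0.03 0 0 0'
cat > fit.py <<'E'
from h import *
def fit(f,u0=322):
    C=cloud(f);z=C[...,2]
    # fit circle to tube foot/side points (z .06-.1) and the hole wall points
    return C
f=grab('wrist');C=cloud(f);s=state();print(s['eef_pos'],s['force'])
col=C[180:232,322]
a=col[(col[:,2]>.05)&(col[:,2]<.095)];print('tube front y',np.median(a[:,1]),'->cy',np.median(a[:,1])+.018,'x',col[0,0])
for v in (218,222,226):
    r=C[v,285:360];t=(r[:,2]>.055);us=np.nonzero(t)[0];print(v,'tube x',r[us[0],0],r[us[-1],0],(r[us[0],0]+r[us[-1],0])/2)
    w=(r[:,2]<.040)&(r[:,2]>.012);print('  walls',r[w,0].round(4))
E
python3 fit.py
```

```text
t: 22.4
eef_pos: [0.5429, 0.0093, 0.0898]
ee_rot: [3.141, -0.0, -1.571]
force: [-0.3, 1.0, -2.0]
width: 0.0352
[0.54304394 0.00936944 0.08997777] [-0.33790002  0.99460756 -1.58683531]
tube front y -0.007832364394865801 ->cy 0.010167635605134197 x 0.5419593096079879
218 tube x 0.5426203725371381 0.5279637142471476 0.5352920433921429
  walls [0.5627 0.5624 0.5621]
222 tube x 0.5580421835836288 0.5266499234691141 0.5423460535263714
  walls [0.5626 0.5625 0.5622]
226 tube x 0.5593962996143195 0.5267506119057607 0.5430734557600401
  walls [0.5624 0.5622]
```

```bash
python3 -m inch '1 0 0 0.015 0 0 0;1 0 0 0.03 0 0 0;1 0 0 0.04 0 0 0;1 0 0 0.04 0 0 0'
python3 fit.py; python3 -c "
from h import *
s=state();print(s['force'],s['moment'])"
```

```text
t: 22.85
eef_pos: [0.5426, 0.0092, 0.0774]
ee_rot: [3.14, -0.0, -1.571]
force: [-0.2, -0.4, -0.9]
width: 0.0356
[0.54283498 0.00928014 0.07770106] [ 1.27541532  0.83544057 -2.29190761]
tube front y -0.007987637617807637 ->cy 0.010012362382192361 x 0.5415571114991826
218 tube x 0.542340045272469 0.5328900829753642 0.5376150641239166
  walls [0.5574]
222 tube x 0.5532653317882965 0.5297192449190419 0.5414922883536692
  walls [0.5627 0.5623 0.5588]
226 tube x 0.5559729425454878 0.5271269954920005 0.5415499690187442
  walls [0.5621 0.5626 0.5624 0.562  0.5239]
[ 1.27541532  0.83544057 -2.29190761] [ 0.00037831 -0.00822697 -0.02028788]
```

Entered cleanly (bottom 11 mm deep, no contact force). On down to the floor.

```bash
python3 -m inch '1 0 0 0.025 0 0 0;1 0 0 0.05 0 0 0;1 0 0 0.07 0 0 0;1 0 0 0.078 0 0 0;1 0 0 0.08 0 0 0;1 0 0 0.08 0 0 0'
python3 -c "
from h import *
s=state();print(s['eef_pos'],s['force'],s['moment'])"
```

```text
t: 23.5
eef_pos: [0.5438, 0.0093, 0.0547]
ee_rot: [-3.14, -0.0, -1.57]
force: [-0.7, -1.0, 4.8]
width: 0.0355
[0.54375682 0.00930207 0.05466278] [-0.74784726 -1.0188953   4.78568669] [-0.35595969  0.27009439 -0.00570009]
```

```bash
python3 -m inch '0.45 0 0 0 0 0 0;0.45 0 0 0 0 0 0;0.45 0 0 0 0 0 0;0.45 0 0 -0.1 0 0 0;0.45 0 0 -0.2 0 0 0;0.45 0 0 -0.3 0 0 0;0.3 0 0 -0.45 0 0 0;0.3 0 0 -0.45 0 0 0'
python3 - <<'E'
from h import *
s=state();print(s['eef_pos'],s['ee_rot'],s['force'])
f=grab('wrist','w16.png')
E
```

```text
t: 24.3
eef_pos: [0.5464, 0.0099, 0.1952]
ee_rot: [-3.132, 0.002, -1.57]
force: [1.3, -0.3, 0.1]
width: 0.0584
[0.54640724 0.00991419 0.19517345] [-3.13181692e+00  1.72432342e-03 -1.56968198e+00] [ 1.3409524  -0.27568619  0.10969421]
```

View pics/w16.png

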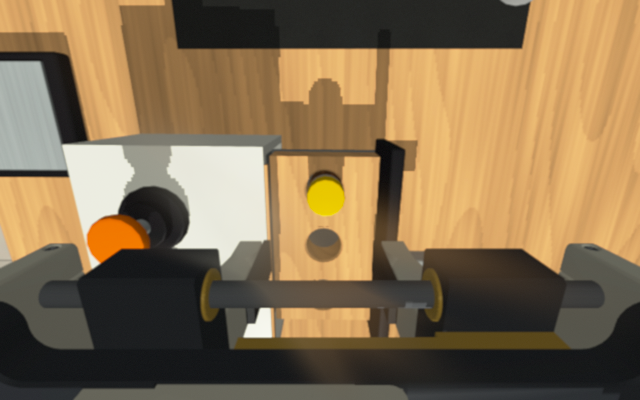

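```bash
python3 -m inch '0.3 0.867 0.11 -0.15 0 0 0;0.3 0.867 0.11 -0.15 0 0 0;0.3 0.867 0.11 -0.15 0 0 0;0.3 0.867 0.11 -0.15 0 0 0;0.3 0.867 0.11 -0.15 0 0 0;0.3 0.867 0.11 -0.15 0 0 0;0.3 0.867 0.11 -0.15 0 0 0;0.3 0.867 0.11 -0.15 0 0 0;0.3 0.867 0.11 -0.15 0 0 0'
python3 - <<'E'
from tubes import *
s=state();print(s['eef_pos'],s['ee_rot'],s['force'])
f=grab('wrist','w17.png');tubes(f)
E
```

```text
t: 25.25
eef_pos: [0.51, -0.2497, 0.2333]
ee_rot: [3.141, 0.0, -1.57]
force: [0.7, 0.4, 0.3]
width: 0.0613
[ 0.5099653  -0.24968616  0.23331898] [ 3.14056899e+00  4.41558863e-04 -1.56993541e+00] [0.67271856 0.3897957  0.30857894]
[231.  76.] z 0.0708 circ [ 596.5 -359.3] 19.0 ell [ 597.1 -359.3] [34.5 36.7]
[399.  86.] z 0.0709 circ [ 433.8 -349.6] 18.6 ell [ 433.5 -349.8] [34.6 36.1]
```

View pics/w17.png

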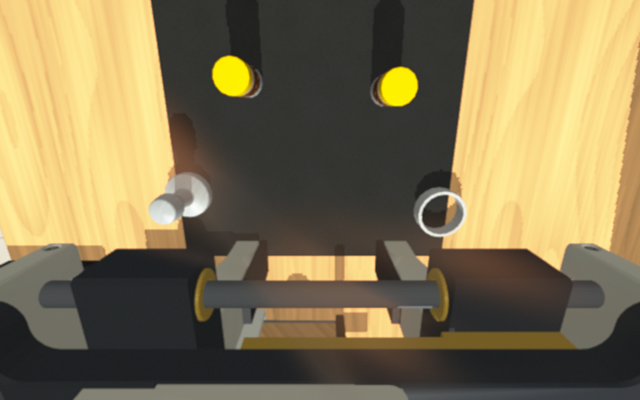

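```bash
python3 -m inch '0.3 0.333 0.254 0 0 0 0;0.3 0.333 0.254 0 0 0 0;0.3 0.333 0.254 0 0 0 0;0.3 0.333 0.254 0.15 0 0 0;0.3 0.333 0.254 0.3 0 0 0;0.3 0.333 0.254 0.35 0 0 0;0.3 0.333 0.254 0.35 0 0 0'
python3 - <<'E'
from tubes import *
s=state();print(s['eef_pos'],s['ee_rot'],s['force'])
f=grab('wrist','w18.png');tubes(f)
E
```

```text
t: 26.0
eef_pos: [0.4325, -0.349, 0.1263]
ee_rot: [3.137, 0.002, -1.57]
force: [0.3, 0.3, 0.3]
width: 0.0613
[ 0.43253031 -0.34898106  0.12629735] [ 3.13669131e+00  2.18947042e-03 -1.56962672e+00] [0.28694776 0.2594523  0.32161823]
[ 95. 207.] z 0.071 circ [ 594.8 -359.7] 20.7 ell [ 596.9 -359.8] [34.3 37.9]
[319. 218.] z 0.071 circ [ 433.1 -350.6] 17.9 ell [ 433.1 -351.2] [33.3 35.4]
```

```bash
python3 -m inch '0.3 0.003 0 0.12 0 0 0;0.3 0.003 0 0.22 0 0 0;0.3 0.003 0 0.28 0 0 0;0.3 0.003 0 0.28 0 0 0;0.3 0.003 0 0.28 0 0 0;1 0.003 0 0.28 0 0 0;1 0.003 0 0.28 0 0 0;1 0.003 0 0.28 0 0 0;1 0.003 0 0.28 0 0 0;1 0.003 0 0.28 0 0 0' 25
python3 - <<'E'
from tubes import *
s=state();print(s['eef_pos'],s['ee_rot'],s['width'],s['force'],s['moment'])
print((np.array([.5434,.0728])-s['eef_pos'][:2])/.3)
E
```

```text
t: 27.05
eef_pos: [0.4341, -0.3518, 0.0457]
ee_rot: [-3.141, -0.0, -1.571]
force: [-0.7, 0.5, 4.4]
width: 0.0356
[ 0.43405229 -0.3517617   0.0456801 ] [-3.14095326e+00 -4.66817945e-04 -1.57061739e+00] 0.03560326392737839 [-0.73490311  0.52913594  4.37745305] [0.21330284 0.30206243 0.06415014]
[0.36449236 1.41520568]
```

```bash
python3 -m inch '1 0 0 -0.1 0 0 0;1 0 0 -0.25 0 0 0;1 0 0 -0.4 0 0 0;1 -0.1 -0.02 -0.483 0 0 0;1 -0.25 -0.06 -0.483 0 0 0;1 -0.4 -0.11 -0.483 0 0 0;1 -0.55 -0.16 -0.483 0 0 0;1 -0.7 -0.2 -0.483 0 0 0;1 -0.85 -0.25 -0.483 0 0 0;1 -0.95 -0.3 -0.483 0 0 0'
python3 -m inch '1 -0.15 -0.05 0 0 0 0;1 -0.3 -0.064 0 0 0 0;1 -0.4 -0.064 0 0 0 0;1 -0.465 -0.064 0 0 0 0;1 -0.465 -0.064 0 0 0 0;1 -0.465 -0.064 0 0 0 0;1 -0.465 -0.064 0 0 0 0'
cat > fit2.py <<'E'
from h import *
import sys
def run(name=None):
    s=state();f=grab('wrist',name);C=cloud(f);z=C[...,2];tcp=s['eef_pos'];print('tcp',tcp.round(4),'F',s['force'].round(1),'w',round(s['width'],4))
    zb=tcp[2]-.044
    # tube front: column(s) at the tube mid
    reg=np.zeros(z.shape,bool);reg[150:240,312:332]=1
    a=C[reg&(z>zb+.004)&(z<tcp[2]+.0)&(abs(C[...,1]-tcp[1])<.03)]
    A=np.c_[2*a[:,0],2*a[:,1],np.ones(len(a))];
    reg[:]=0;reg[150:240,285:360]=1
    b=C[reg&(z>zb+.003)&(z<zb+.04)&(abs(C[...,:2]-tcp[:2]).max(-1)<.03)]
    from scipy.optimize import least_squares
    r=least_squares(lambda p:np.hypot(b[:,0]-p[0],b[:,1]-p[1])-.018,[tcp[0],tcp[1]],loss='soft_l1',f_scale=.001)
    print('tube',len(b),r.x.round(4),np.abs(r.fun).mean().round(5))
    # hole walls
    c=C[(z<.038)&(z>.013)&(abs(C[...,0]-tcp[0])<.03)&(abs(C[...,1]-tcp[1])<.032)]
    if len(c)>10:
        r2=least_squares(lambda p:np.hypot(c[:,0]-p[0],c[:,1]-p[1])-.0195,[tcp[0],tcp[1]],loss='soft_l1',f_scale=.001)
        print('hole',len(c),r2.x.round(4),np.abs(r2.fun).mean().round(5)); d=r2.x-r.x
        print('world d',d.round(4),'tx,ty',(-d[1]/.3).round(4),(-d[0]/.3).round(4))
run(sys.argv[1] if len(sys.argv)>1 else None)
E
python3 fit2.py w19.png
```

```text
t: 28.05
eef_pos: [0.5237, -0.0639, 0.1899]
ee_rot: [3.141, 0.0, -1.57]
force: [0.3, -0.8, -2.0]
width: 0.0358
t: 28.75
eef_pos: [0.5427, 0.0723, 0.1897]
ee_rot: [3.141, -0.0, -1.571]
force: [-0.2, -0.3, -1.1]
width: 0.0355
tcp [0.5427 0.0723 0.1897] F [-0.2 -0.3 -1.1] w 0.0355
tube 1004 [0.5417 0.0739] 0.00022
hole 234 [0.545 0.074] 0.00016
world d [0.0032 0.0001] tx,ty -0.0003 -0.0107
```

View pics/w19.png

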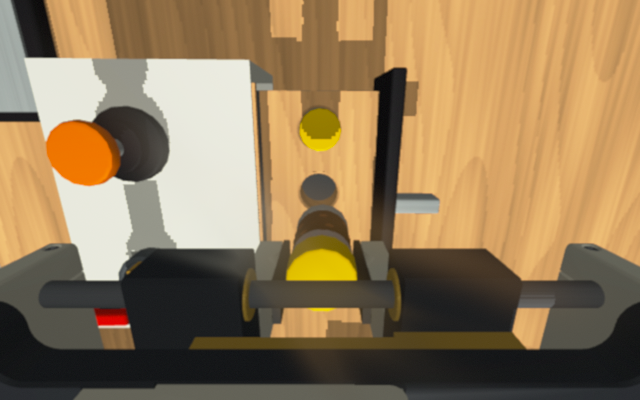

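```bash
python3 -m inch '1 0 -0.006 0.1 0 0 0;1 0 -0.006 0.2 0 0 0;1 0 -0.006 0.28 0 0 0;1 0 -0.006 0.3 0 0 0;1 0 -0.006 0.31 0 0 0;1 0 -0.006 0.31 0 0 0;1 0 -0.006 0.31 0 0 0'
python3 fit2.py w20.png
```

```text
t: 29.5
eef_pos: [0.5457, 0.0731, 0.0983]
ee_rot: [-3.14, 0.001, -1.571]
force: [-0.5, 0.3, -1.1]
width: 0.0354
tcp [0.5457 0.0731 0.0983] F [-0.5  0.3 -1.1] w 0.0354
tube 1005 [0.5448 0.0747] 0.00021
hole 47 [0.5451 0.0734] 0.00011
world d [ 0.0003 -0.0013] tx,ty 0.0043 -0.001
```

```bash
python3 -m inch '1 0.004 0 0 0 0 0;1 0.004 0 0.01 0 0 0;1 0.004 0 0.02 0 0 0;1 0.004 0 0.02 0 0 0;1 0.004 0 0.02 0 0 0'
python3 fit2.py w21.png; python3 fit2.py
```

```text
t: 30.05
eef_pos: [0.5447, 0.0717, 0.0908]
ee_rot: [3.141, -0.0, -1.571]
force: [-0.5, 0.3, -2.2]
width: 0.0355
tcp [0.5447 0.0717 0.0908] F [-0.5  0.3 -2.2] w 0.0355
tube 1008 [0.5437 0.0733] 0.00022
hole 39 [0.5449 0.0742] 9e-05
world d [0.0012 0.0009] tx,ty -0.0029 -0.0039
tcp [0.5448 0.0718 0.0909] F [ 0.8  0.1 -1.9] w 0.0352
tube 1009 [0.5438 0.0733] 0.00022
hole 38 [0.5449 0.0741] 8e-05
world d [0.0011 0.0008] tx,ty -0.0026 -0.0036
```

View pics/w21.png

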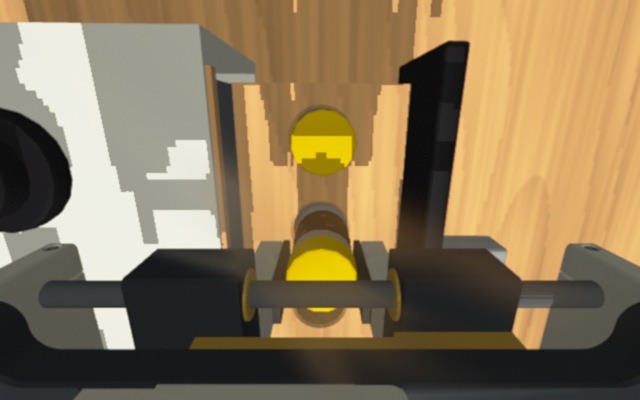

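Run:
```python
from h import *
f=grab('wrist');C=cloud(f);z=C[...,2];print(state()['eef_pos'])
for v in range(206,236,4):
    r=C[v,285:360];w=(r[:,2]<.039)&(r[:,2]>.010);t=(r[:,2]>.05);us=np.nonzero(t)[0]
    print(v,'walls',r[w].round(4)[:,[0,2]].tolist(),'tube',r[us[0],0].round(4),r[us[-1],0].round(4),'y',r[37,1].round(4),r[37,2].round(3))
hsv=cv2.cvtColor(f['img'],cv2.COLOR_RGB2HSV);H,S,V=[hsv[...,i].astype(int) for i in range(3)]
m=(H>22)&(H<34)&(S>180)&(V>80)&(C[...,2]>.07)&(C[...,2]<.09);m[200:]=0
P,r=rect_on_plane(f,m,.081);print('A top',cv2.fitEllipse((P*1000).astype(np.float32)))
```

```text
[0.54488818 0.07178314 0.09097127]
206 walls [[0.5331, 0.0101]] tube 0.5445 0.5445 y 0.0548 0.052
210 walls [] tube 0.5527 0.5344 y 0.0552 0.059
214 walls [] tube 0.5569 0.5303 y 0.0546 0.068
218 walls [[0.5644, 0.0209], [0.5642, 0.0143]] tube 0.5582 0.5289 y 0.0558 0.073
222 walls [[0.5644, 0.0305], [0.5641, 0.0254], [0.5638, 0.0197]] tube 0.5605 0.5276 y 0.0555 0.08
226 walls [[0.5645, 0.0389], [0.5642, 0.0338], [0.5639, 0.0287]] tube 0.5608 0.5445 y 0.055 0.088
230 walls [[0.564, 0.0365], [0.5635, 0.0336]] tube 0.5599 0.5263 y 0.0554 0.093
234 walls [] tube 0.5614 0.5278 y 0.0552 0.099
A top ((543.3187866210938, 9.384420394897461), (34.422607421875, 34.771141052246094), 6.787412643432617)
```

```bash
python3 -m inch '1 -0.001 -0.0037 0 0 0 0;1 -0.001 -0.0037 0.01 0 0 0;1 -0.001 -0.0037 0.025 0 0 0;1 -0.001 -0.0037 0.04 0 0 0;1 -0.001 -0.0037 0.04 0 0 0'
python3 fit2.py
```

```text
t: 30.7
eef_pos: [0.5455, 0.0719, 0.078]
ee_rot: [3.14, -0.0, -1.571]
force: [-0.7, -0.2, -2.4]
width: 0.0355
tcp [0.5455 0.0719 0.078 ] F [-0.7 -0.2 -2.4] w 0.0355
tube 3195 [0.5446 0.0664] 0.00515
hole 43 [0.5447 0.0765] 0.00024
world d [0.0002 0.01  ] tx,ty -0.0334 -0.0006
```

In (11 mm deep, force free). Push down and release.

```bash
python3 -m inch '1 0 0 0.025 0 0 0;1 0 0 0.05 0 0 0;1 0 0 0.065 0 0 0;1 0 0 0.075 0 0 0;1 0 0 0.08 0 0 0;1 0 0 0.08 0 0 0'
python3 -m inch '0.45 0 0 0 0 0 0;0.45 0 0 0 0 0 0;0.45 0 0 0 0 0 0;0.45 0 0 -0.1 0 0 0;0.45 0 0 -0.2 0 0 0;0.45 0 0 -0.3 0 0 0;0.3 0 0 -0.5 0 0 0;0.3 0 0 -0.5 0 0 0;0.3 0 0 -0.5 0 0 0'
python3 - <<'E'
from h import *
s=state();print(s['eef_pos'],s['ee_rot'],s['force'])
f=grab('wrist','w22.png')
E
```

```text
t: 31.35
eef_pos: [0.5468, 0.0721, 0.0557]
ee_rot: [-3.14, -0.0, -1.57]
force: [-0.4, -1.2, 3.5]
width: 0.0358
t: 32.25
eef_pos: [0.5472, 0.0726, 0.2075]
ee_rot: [-3.137, 0.002, -1.571]
force: [0.2, -0.5, -0.7]
width: 0.0605
[0.54719075 0.07261787 0.20752163] [-3.13692153e+00  2.11892293e-03 -1.57055379e+00] [ 0.24385631 -0.51811668 -0.73483048]
```

View pics/w22.png

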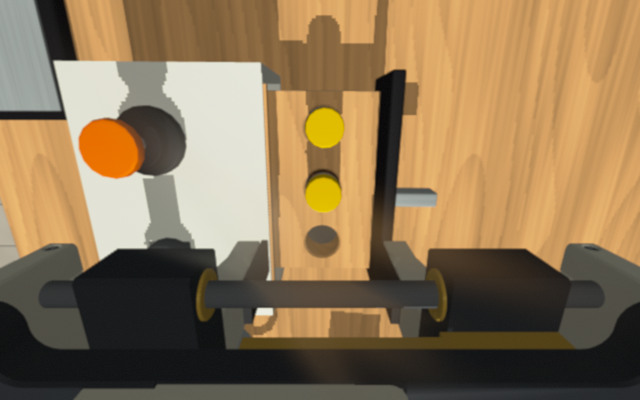

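```bash
python3 -m inch '0.3 1 -0.1 0 0 0 0;0.3 1 -0.1 0 0 0 0;0.3 1 -0.1 0 0 0 0;0.3 1 -0.1 0 0 0 0;0.3 1 -0.1 0 0 0 0;0.3 1 -0.1 0 0 0 0;0.3 1 -0.1 0 0 0 0;0.3 1 -0.1 0 0 0 0'
python3 - <<'E'
from tubes import *
s=state();print(s['eef_pos'],s['ee_rot'],s['force'])
f=grab('wrist','w23.png');tubes(f)
E
```

```text
t: 33.1
eef_pos: [0.5747, -0.2292, 0.2025]
ee_rot: [3.138, 0.001, -1.574]
force: [0.5, -0.2, -0.2]
width: 0.061
[ 0.57473502 -0.22915408  0.20247632] [ 3.13788697e+00  7.34219964e-04 -1.57392977e+00] [ 0.45414451 -0.17935179 -0.23871105]
[293.  47.] z 0.0709 circ [ 597. -359.] 18.6 ell [ 597.5 -358.9] [34.8 36.3]
```

View pics/w23.png

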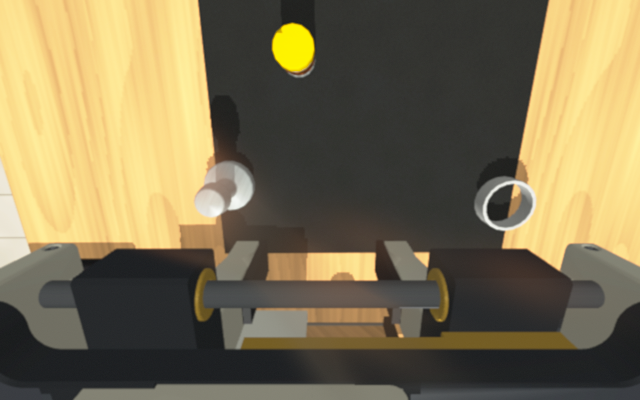

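```bash
python3 -m inch '0.3 0.437 -0.072 0 0 0 0;0.3 0.437 -0.072 0 0 0 0;0.3 0.437 -0.072 0 0 0 0;0.3 0.437 -0.072 0.1 0 0 0;0.3 0.437 -0.072 0.2 0 0 0;0.3 0.437 -0.072 0.265 0 0 0;0.3 0.437 -0.072 0.265 0 0 0;0.3 0.437 -0.072 0.265 0 0 0'
python3 - <<'E'
from tubes import *
s=state();print(s['eef_pos'],s['ee_rot'],s['force'])
f=grab('wrist','w24.png');tubes(f)
E
```

```text
t: 33.95
eef_pos: [0.598, -0.3578, 0.1256]
ee_rot: [3.141, -0.0, -1.569]
force: [0.3, 0.4, 0.8]
width: 0.0611
[ 0.59802631 -0.35780864  0.12562591] [ 3.14085589e+00 -1.38210202e-04 -1.56880039e+00] [0.28038003 0.37646455 0.83579676]
[321. 217.] z 0.071 circ [ 597.7 -360.2] 17.9 ell [ 597.8 -360.7] [33.5 35.3]
```

```bash
python3 -m inch '0.3 0.007 0 0.12 0 0 0;0.3 0.007 0 0.22 0 0 0;0.3 0.007 0 0.27 0 0 0;0.3 0.007 0 0.27 0 0 0;0.3 0.007 0 0.27 0 0 0;1 0.007 0 0.27 0 0 0;1 0.007 0 0.27 0 0 0;1 0.007 0 0.27 0 0 0;1 0.007 0 0.27 0 0 0;1 0.007 0 0.27 0 0 0' 25
python3 - <<'E'
from tubes import *
s=state();print(s['eef_pos'],s['ee_rot'],s['width'],s['force'],s['moment'])
print((np.array([.5455,.136])-s['eef_pos'][:2])/.3)
E
```

```text
t: 35.0
eef_pos: [0.5979, -0.3613, 0.0451]
ee_rot: [-3.141, -0.0, -1.571]
force: [0.1, 0.5, 3.5]
width: 0.0351
[ 0.59787773 -0.36132684  0.04511376] [-3.14078016e+00 -4.43423726e-04 -1.57065452e+00] 0.03505373495403835 [0.11418636 0.50013732 3.54531048] [ 0.21729065  0.14646667 -0.01766073]
[-0.17459242  1.65775615]
```

```bash
python3 -m inch '1 0 0 -0.1 0 0 0;1 0 0 -0.25 0 0 0;1 0 0 -0.4 0 0 0;1 -0.1 0.02 -0.483 0 0 0;1 -0.25 0.05 -0.483 0 0 0;1 -0.4 0.1 -0.483 0 0 0;1 -0.55 0.14 -0.483 0 0 0;1 -0.7 0.17 -0.483 0 0 0;1 -0.85 0.174 -0.483 0 0 0;1 -0.95 0.174 -0.483 0 0 0'
python3 -m inch '1 -0.15 0 0 0 0 0;1 -0.3 0 0 0 0 0;1 -0.45 0 0 0 0 0;1 -0.6 0 0 0 0 0;1 -0.67 0 0 0 0 0;1 -0.707 0 0 0 0 0;1 -0.707 0 0 0 0 0;1 -0.707 0 0 0 0 0'
python3 fit2.py w25.png
```

```text
t: 36.0
eef_pos: [0.5445, -0.0738, 0.1896]
ee_rot: [-3.141, 0.001, -1.57]
force: [1.1, 0.0, -1.3]
width: 0.0355
t: 36.8
eef_pos: [0.5451, 0.1354, 0.1891]
ee_rot: [3.141, -0.0, -1.571]
force: [-0.1, -0.4, -1.0]
width: 0.0353
tcp [0.5451 0.1354 0.1891] F [-0.1 -0.4 -1. ] w 0.0353
tube 994 [0.5445 0.1369] 0.0002
hole 220 [0.5478 0.1379] 0.00014
world d [0.0032 0.001 ] tx,ty -0.0034 -0.0108
```

View pics/w25.png

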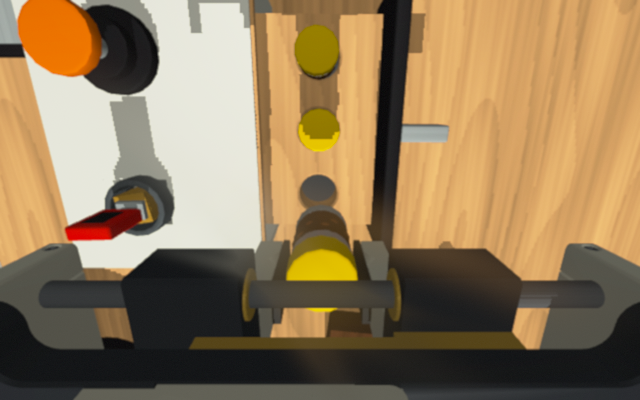

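```bash
python3 -m inch '1 -0.0015 -0.007 0.1 0 0 0;1 -0.0015 -0.007 0.2 0 0 0;1 -0.0015 -0.007 0.28 0 0 0;1 -0.0015 -0.007 0.31 0 0 0;1 -0.0015 -0.007 0.325 0 0 0;1 -0.0015 -0.007 0.325 0 0 0;1 -0.0015 -0.007 0.325 0 0 0;1 -0.0015 -0.007 0.325 0 0 0'
python3 fit2.py w26.png
cat > wall.py <<'E'
from h import *
f=grab('wrist');C=cloud(f);z=C[...,2];print(state()['eef_pos'])
for v in range(198,236,3):
    r=C[v,285:360];w=(r[:,2]<.039)&(r[:,2]>.010);t=(r[:,2]>.05);us=np.nonzero(t)[0]
    print(v,'walls',r[w].round(4)[:,[0,2]].tolist(),'tube',(r[us[0],0].round(4),r[us[-1],0].round(4)) if len(us) else '','y',r[37,1].round(4),r[37,2].round(3))
E
python3 wall.py
```

```text
t: 37.65
eef_pos: [0.5481, 0.1367, 0.093]
ee_rot: [-3.14, 0.001, -1.571]
force: [-0.2, 0.4, -1.3]
width: 0.0352
tcp [0.5481 0.1367 0.093 ] F [-0.2  0.4 -1.3] w 0.0352
tube 1000 [0.5476 0.1383] 0.0002
hole 39 [0.5478 0.1373] 8e-05
world d [ 0.0002 -0.001 ] tx,ty 0.0032 -0.0007
[0.54784779 0.13667609 0.09273299]
198 walls [] tube  y 0.1169 0.044
201 walls [] tube  y 0.1297 0.01
204 walls [[0.5413, 0.0101]] tube  y 0.1326 0.009
207 walls [[0.5338, 0.0103]] tube (np.float64(0.5546), np.float64(0.5402)) y 0.12 0.055
210 walls [[0.5653, 0.0104]] tube (np.float64(0.5581), np.float64(0.5374)) y 0.1205 0.06
213 walls [[0.5654, 0.0103], [0.5296, 0.0108]] tube (np.float64(0.5609), np.float64(0.5347)) y 0.1207 0.065
216 walls [[0.567, 0.0303], [0.5671, 0.0199], [0.5669, 0.0129], [0.529, 0.0146], [0.5285, 0.0191]] tube (np.float64(0.5613), np.float64(0.5334)) y 0.1201 0.073
219 walls [[0.5673, 0.0273], [0.567, 0.0218], [0.5666, 0.017], [0.5288, 0.0234], [0.5285, 0.0286]] tube (np.float64(0.5629), np.float64(0.5319)) y 0.1208 0.076
222 walls [[0.5673, 0.0358], [0.567, 0.0308], [0.5286, 0.0308], [0.5285, 0.0385]] tube (np.float64(0.5644), np.float64(0.5315)) y 0.1201 0.083
225 walls [[0.5672, 0.0384], [0.5668, 0.0337]] tube (np.float64(0.5638), np.float64(0.531)) y 0.1208 0.086
228 walls [] tube (np.float64(0.5644), np.float64(0.5315)) y 0.1204 0.092
231 walls [] tube (np.float64(0.5634), np.float64(0.5311)) y 0.1203 0.096
234 walls [] tube (np.float64(0.5644), np.float64(0.5473)) y 0.1204 0.1
```

```bash
python3 -m inch '1 0.0025 0 0 0 0 0;1 0.0025 0 0.01 0 0 0;1 0.0025 0 0.025 0 0 0;1 0.0025 0 0.04 0 0 0;1 0.0025 0 0.045 0 0 0;1 0.0025 0 0.045 0 0 0'
python3 fit2.py
```

```text
t: 38.35
eef_pos: [0.5474, 0.1357, 0.0779]
ee_rot: [3.141, -0.0, -1.571]
force: [-0.1, 1.5, -1.6]
width: 0.0355
tcp [0.5474 0.1357 0.0779] F [-0.1  1.5 -1.6] w 0.0355
tube 3187 [0.5463 0.1302] 0.00516
hole 52 [0.5475 0.14  ] 0.00024
world d [0.0012 0.0097] tx,ty -0.0324 -0.0041
```

```bash
python3 -m inch '1 0 -0.001 0.025 0 0 0;1 0 -0.001 0.05 0 0 0;1 0 -0.001 0.065 0 0 0;1 0 -0.001 0.075 0 0 0;1 0 -0.001 0.08 0 0 0;1 0 -0.001 0.08 0 0 0'
python3 -m inch '0.45 0 0 0 0 0 0;0.45 0 0 0 0 0 0;0.45 0 0 0 0 0 0;0.45 0 0 -0.1 0 0 0;0.45 0 0 -0.2 0 0 0;0.45 0 0 -0.3 0 0 0;0.45 0.1 0.1 -0.45 0 0 0;0.45 0.25 0.2 -0.55 0 0 0;0.45 0.25 0.3 -0.55 0 0 0;0.45 0.25 0.3 -0.55 0 0 0;0.45 0.25 0.3 -0.55 0 0 0'
python3 - <<'E'
from h import *
s=state();print(s['eef_pos'],s['ee_rot'],s['force'])
f=grab('wrist','w27.png');grab('side','s27.png')
E
```

```text
t: 39.0
eef_pos: [0.5484, 0.1358, 0.055]
ee_rot: [-3.141, 0.0, -1.57]
force: [0.0, -0.2, 4.1]
width: 0.0357
t: 40.1
eef_pos: [0.4573, 0.0604, 0.2204]
ee_rot: [-3.139, 0.001, -1.571]
force: [0.6, -0.3, -0.7]
width: 0.0483
[0.45732178 0.06038747 0.22035499] [-3.13943704e+00  1.44610905e-03 -1.57093609e+00] [ 0.55287963 -0.26334991 -0.70332862]
```

View pics/w27.png

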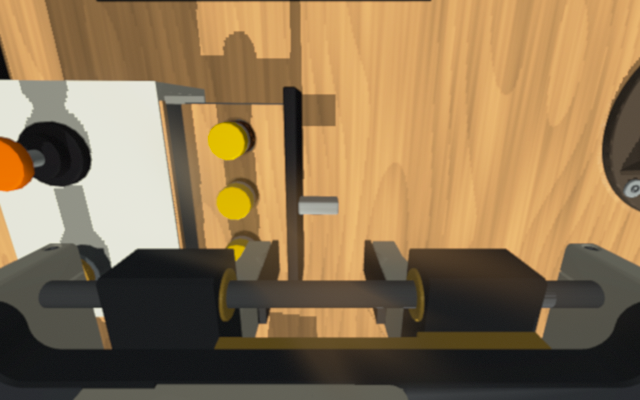

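View pics/s27.png

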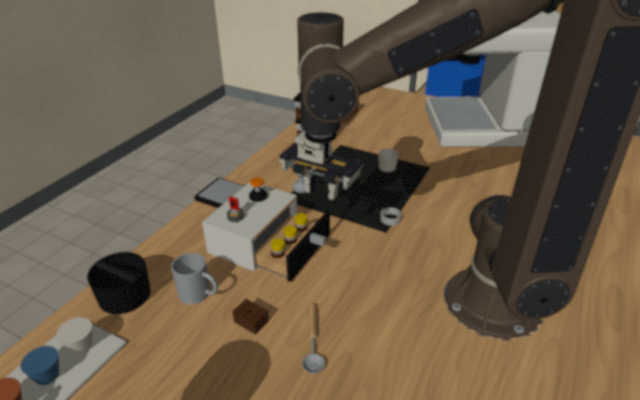

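```bash
python3 - <<'E'
from tubes import *
f=grab('wrist');C=cloud(f);hsv=cv2.cvtColor(f['img'],cv2.COLOR_RGB2HSV);H,S,V=[hsv[...,i].astype(int) for i in range(3)]
tubes(f)
z=C[...,2];tb=(S<60)&(V>90)&(abs(z-.091)<.005)&(C[...,0]<.53)&(abs(C[...,1]-.075)<.03)
print('tab',rect_on_plane(f,tb,.091)[1])
E
python3 -m inch '0.45 -0.045 0 0 0 0 0.14;0.45 -0.045 0 0 0 0 0.28;0.45 -0.045 0 0 0 0 0.42;0.45 -0.045 0 0 0 0 0.56;0.45 -0.045 0 0 0 0 0.7;0.45 -0.045 0 0 0 0 0.84;0.45 -0.045 0 0 0 0 1;0.45 -0.045 0 0 0 0 1;0.45 -0.045 0 0 0 0 1'
python3 -m inch '0.45 0 0 0 0 0 0.14;0.45 0 0 0 0 0 0.28;0.45 0 0 0 0 0 0.42;0.45 0 0 0 0 0 0.507;0.45 0 0 0 0 0 0.507;0.45 0 0 0 0 0 0.507;0.45 0 0 0 0 0 0.507'
python3 - <<'E'
from tubes import *
s=state();print(s['eef_pos'],s['ee_rot'])
f=grab('wrist','w28.png');C=cloud(f);hsv=cv2.cvtColor(f['img'],cv2.COLOR_RGB2HSV);H,S,V=[hsv[...,i].astype(int) for i in range(3)]
z=C[...,2];tb=(S<60)&(V>90)&(abs(z-.091)<.005)&(C[...,0]<.53)&(abs(C[...,1]-.075)<.03)
print('tab',rect_on_plane(f,tb,.091)[1]); tubes(f)
E
```

```text
[226. 141.] z 0.081 circ [548.7  10.9] 17.7 ell [548.9  11.1] [33.3 34.4]
[233. 203.] z 0.081 circ [546.9  73.2] 17.4 ell [547.2  73.3] [33.2 33.8]
tab ((460.730712890625, 73.24101257324219), (39.51028060913086, 13.456822395324707), 0.006836995016783476)
t: 41.15
eef_pos: [0.458, 0.0744, 0.2186]
ee_rot: [-3.141, -0.002, -2.614]
force: [0.1, -0.0, 0.6]
width: 0.0481
t: 41.85
eef_pos: [0.4578, 0.0742, 0.2192]
ee_rot: [-3.141, -0.0, 3.138]
force: [-0.8, 0.2, -0.1]
width: 0.0482
[0.45778684 0.07419298 0.21924739] [-3.14142551e+00 -2.11240970e-04  3.13764690e+00]
tab ((459.0450134277344, 75.38069915771484), (13.900528907775879, 40.52912139892578), 89.75899505615234)
```

View pics/w28.png

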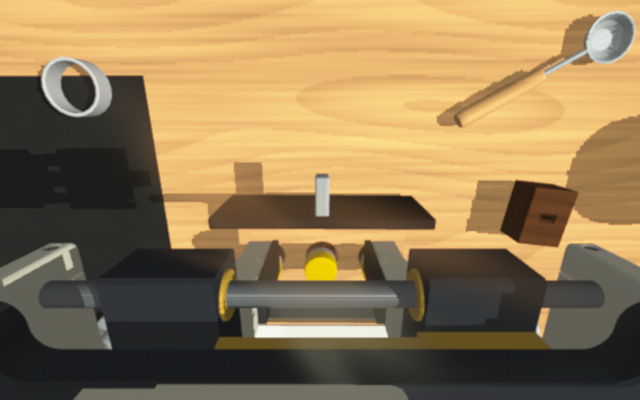

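```bash
python3 -m inch '0.45 0 0 0.15 0 0 0;0.45 0 0 0.3 0 0 0;0.45 0 0 0.42 0 0 0;0.45 0 0 0.514 0 0 0;0.45 0 0 0.514 0 0 0;0.45 0 0 0.514 0 0 0;1 0 0 0.514 0 0 0;1 0 0 0.514 0 0 0;1 0 0 0.514 0 0 0;1 0 0 0.514 0 0 0;1 0 0 0.514 0 0 0' 25
python3 -m inch '1 -0.02 0 0 0 0 0;1 -0.05 0 0 0 0 0;1 -0.09 0 0 0 0 0;1 -0.13 0 0 0 0 0;1 -0.17 0 0 0 0 0;1 -0.21 0 0 0 0 0;1 -0.25 0 0 0 0 0;1 -0.28 0 0 0 0 0;1 -0.31 0 0 0 0 0;1 -0.33 0 0 0 0 0;1 -0.33 0 0 0 0 0'
python3 -c "
from h import *
s=state();print(s['eef_pos'],s['ee_rot'],s['width'],s['force'],s['moment'])"
```

```text
t: 43.0
eef_pos: [0.458, 0.0746, 0.0656]
ee_rot: [3.141, 0.001, 3.134]
force: [-5.0, 19.0, 2.0]
width: 0.0141
t: 44.1
eef_pos: [0.5575, 0.0738, 0.0656]
ee_rot: [3.141, -0.0, 3.134]
force: [-4.6, 3.6, 7.6]
width: 0.0138
[0.55751743 0.07382535 0.06555237] [ 3.14122070e+00 -2.61633596e-04  3.13408146e+00] 0.013807794035179646 [-4.62945971  3.64950128  7.64813393] [ 1.70769958  1.50502536 -0.02341692]
```

```bash
python3 -m inch '1 -0.006 0 0 0 0 0;1 -0.012 0 0 0 0 0;1 -0.012 0 0 0 0 0;1 -0.012 0 0 0 0 0'
python3 -c "
from h import *
s=state();print(s['eef_pos'],s['force'])"
python3 -m inch '1 -0.006 0 0 0 0 0;1 -0.006 0 0 0 0 0;1 -0.006 0 0 0 0 0'
python3 -c "
from h import *
s=state();print(s['eef_pos'],s['force'])"
```

```text
t: 44.5
eef_pos: [0.5578, 0.0737, 0.0655]
ee_rot: [3.142, -0.005, 3.134]
force: [-16.4, 10.2, 18.0]
width: 0.0135
[0.55783187 0.07373309 0.06546086] [-16.38718926  10.16469054  18.04491406]
t: 44.8
eef_pos: [0.5582, 0.0737, 0.0653]
ee_rot: [-3.141, -0.007, 3.134]
force: [-22.7, 11.3, 22.4]
width: 0.014
[0.55820768 0.07368957 0.06530003] [-22.72248528  11.30298085  22.35753921]
```

```bash
python3 -m inch '1 0.012 0 0 0 0 0;0.5 0.012 0 0 0 0 0;0.5 0.012 0 0 0 0 0;0.5 0.012 0 0 0 0 0;0.5 0.012 0 -0.1 0 0 0;0.5 0.012 0 -0.25 0 0 0;0.5 0.012 0 -0.4 0 0 0;0.5 0.012 0 -0.5 0 0 0;0.5 0.012 0 -0.6 0 0 0;0.5 0.012 0 -0.6 0 0 0;0.5 0.012 0 -0.6 0 0 0'
python3 - <<'E'
from tubes import *
s=state();print(s['eef_pos'],s['ee_rot'],s['force'])
f=grab('wrist','w29.png');C=cloud(f);hsv=cv2.cvtColor(f['img'],cv2.COLOR_RGB2HSV);H,S,V=[hsv[...,i].astype(int) for i in range(3)]
z=C[...,2]
m=(S<60)&(V>80)&(C[...,2]>.084)&(C[...,2]<.098)&(C[...,0]<.6)&(C[...,0]>.5)&(abs(C[...,1]-.07)<.03)
print('tab',rect_on_plane(f,m,.091)[1])
f2=grab('side','s29.png')
cr=f2['img'][170:280,190:340];cv2.imwrite('pics/c29.png',cv2.cvtColor(cv2.resize(cr,None,fx=4.5,fy=4.5,interpolation=cv2.INTER_CUBIC),cv2.COLOR_RGB2BGR))
E
```

```text
t: 45.9
eef_pos: [0.5588, 0.0733, 0.2455]
ee_rot: [3.141, 0.001, 3.134]
force: [-0.8, 0.8, -1.4]
width: 0.0439
[0.55884508 0.07328674 0.24550154] [3.14095452e+00 9.97616258e-04 3.13376150e+00] [-0.82428968  0.7937589  -1.35970764]
tab ((559.0311889648438, 74.15275573730469), (13.959456443786621, 41.38191604614258), 89.53219604492188)
```

View pics/w29.png

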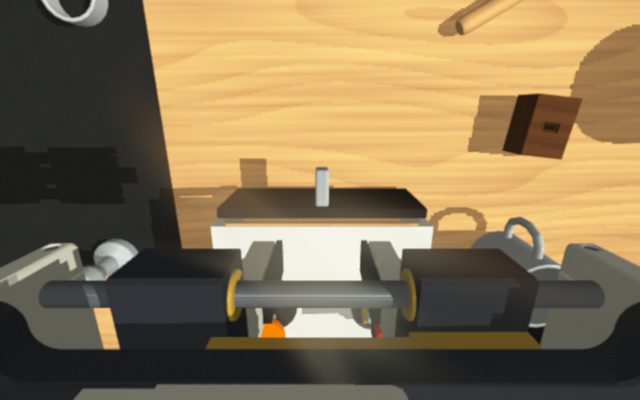

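View pics/c29.png

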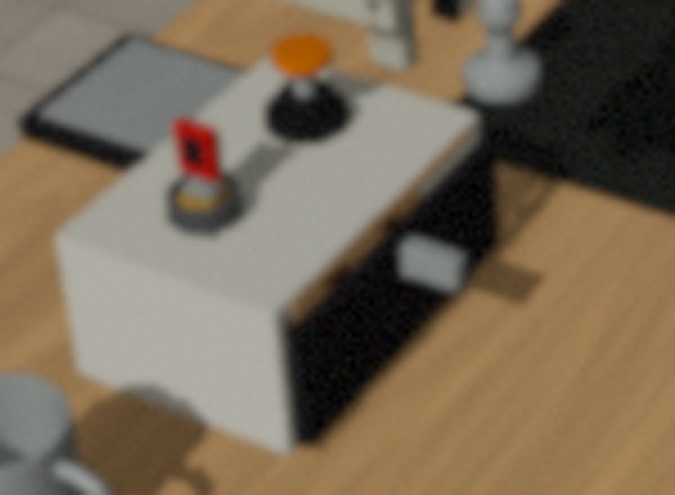

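Run:
```python
import cv2,numpy as np
a=cv2.cvtColor(cv2.imread('pics/s6.png'),cv2.COLOR_BGR2GRAY).astype(np.float32);b=cv2.cvtColor(cv2.imread('pics/s29.png'),cv2.COLOR_BGR2GRAY).astype(np.float32)
for n,(u0,v0,u1,v1) in {'tab':(276,218,300,240),'jug':(170,250,215,300),'corner':(195,215,245,275)}.items():
    t=a[v0:v1,u0:u1];R=b[v0-6:v1+6,u0-6:u1+6]
    r=cv2.matchTemplate(R,t,cv2.TM_CCOEFF_NORMED);_,mx,_,l=cv2.minMaxLoc(r)
    x,y=l
    px=lambda q:(q[0]-q[2])/(2*(q[0]-2*q[1]+q[2])) if 0<1 else 0
    dx=px(r[y,x-1:x+2]);dy=px(r[y-1:y+2,x]);print(n,mx,x-6+dx,y-6+dy)
from h import *
f=grab('side')
for dx in (0,-.002,-.004): print(proj(f,[.541+dx,.074,.091]))
```

```text
tab 0.9874365925788879 0.41170186 0.10700824
jug 0.9978554844856262 0.0017713134 -0.020197097
corner 0.9990713596343994 0.013571385 0.006612563
(np.float64(291.9540427576247), np.float64(226.47630973094644))
(np.float64(292.5849913682839), np.float64(226.6878494028373))
(np.float64(293.2166476211148), np.float64(226.89962632763638))
```

```bash
python3 -m inch '0.5 -0.427 0.183 0 0 0 0;0.5 -0.427 0.183 0 0 0 0;0.5 -0.427 0.183 0 0 0 0;0.5 -0.427 0.183 0 0 0 0;0.5 -0.427 0.183 0 0 0 0;0.5 -0.427 0.183 0 0 0 0'
python3 - <<'E'
from tubes import *
s=state();print(s['eef_pos'],s['ee_rot'],s['force'])
f=grab('wrist','w30.png');C=cloud(f);hsv=cv2.cvtColor(f['img'],cv2.COLOR_RGB2HSV);H,S,V=[hsv[...,i].astype(int) for i in range(3)]
k=((H<6)|(H>174))&(S>150)&(V>80)&(abs(C[...,2]-.176)<.006)&(abs(C[...,0]-.68)<.05)
p=C[k];print(p.min(0),p.max(0));P,r=rect_on_plane(f,k,.176);print('key',r)
E
```

```text
t: 46.65
eef_pos: [0.6863, 0.127, 0.2442]
ee_rot: [-3.141, -0.002, 3.134]
force: [-0.3, -0.4, 0.8]
width: 0.0435
[0.68633566 0.12698249 0.24422493] [-3.14083214e+00 -1.60331532e-03  3.13414827e+00] [-0.31234585 -0.42198064  0.80576254]
[0.67270129 0.12395452 0.17279119] [0.69971234 0.13268805 0.17702724]
key ((685.600341796875, 128.30279541015625), (8.652022361755371, 26.61995506286621), 89.9509048461914)
```

View pics/w30.png

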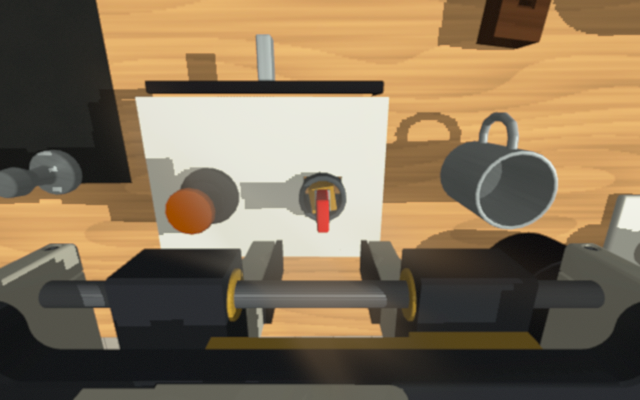

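```bash
python3 -m inch '0.5 0 0 0.15 0 0 0;0.5 0 0 0.27 0 0 0;0.5 0 0 0.35 0 0 0;0.5 0 0 0.35 0 0 0;0.5 0 0 0.35 0 0 0;1 0 0 0.35 0 0 0;1 0 0 0.35 0 0 0;1 0 0 0.35 0 0 0;1 0 0 0.35 0 0 0;1 0 0 0.35 0 0 0' 30
python3 -c "
from h import *
s=state();print(s['eef_pos'],s['ee_rot'],s['width'],s['force'],s['moment'])"
```

```text
t: 47.7
eef_pos: [0.6872, 0.1276, 0.1405]
ee_rot: [3.141, 0.001, 3.134]
force: [-0.6, 7.9, 1.0]
width: 0.01
[0.68720346 0.12756524 0.14054525] [3.14112287e+00 6.31161410e-04 3.13423691e+00] 0.010018725852902942 [-0.55881531  7.89660213  1.02190228] [2.63479688 0.03550318 0.02901307]
```

```bash
python3 -m inch '1 0 0.003 0.004 0 0 0;1 0 0.003 0.004 0 0 -0.1;1 0 0.003 0.004 0 0 -0.2;1 0 0.003 0.004 0 0 -0.3;1 0 0.003 0.004 0 0 -0.4;1 0 0.003 0.004 0 0 -0.5;1 0 0.003 0.004 0 0 -0.6;1 0 0.003 0.004 0 0 -0.7;1 0 0.003 0.004 0 0 -0.8;1 0 0.003 0.004 0 0 -0.9;1 0 0.003 0.004 0 0 -1;1 0 0.003 0.004 0 0 -1'
python3 -c "
from h import *
s=state();print(s['eef_pos'],s['ee_rot'],s['width'],s['force'],s['moment'])"
```

```text
t: 48.9
eef_pos: [0.6879, 0.128, 0.1404]
ee_rot: [-3.14, 0.001, -2.098]
force: [-0.3, -1.6, 6.2]
width: 0.0097
[0.68788278 0.12799873 0.14043791] [-3.13966021e+00  7.83370127e-04 -2.09776919e+00] 0.0097346451628779 [-0.34836344 -1.61909855  6.23331311] [-0.50052306  0.24266463  0.0474191 ]
```

```bash
python3 -m inch '1 0 0 0 0 0 -0.1;1 0 0 0 0 0 -0.2;1 0 0 0 0 0 -0.3;1 0 0 0 0 0 -0.4;1 0 0 0 0 0 -0.5;1 0 0 0 0 0 -0.58;1 0 0 0 0 0 -0.62;1 0 0 0 0 0 -0.62'
python3 -c "
from h import *
s=state();print(s['eef_pos'],s['ee_rot'],s['width'],s['force'],s['moment'])"
```

```text
t: 49.7
eef_pos: [0.6878, 0.128, 0.1404]
ee_rot: [-3.14, -0.0, -1.451]
force: [-1.1, -0.5, 6.3]
width: 0.0102
[0.68780325 0.12804359 0.14043991] [-3.13968147e+00 -4.91165535e-04 -1.45061758e+00] 0.010155566795575683 [-1.11894546 -0.52006388  6.26893442] [-0.4530366   0.39096415  0.02670365]
```

```bash
python3 -m inch '1 0 0 0 0 0 -0.05;1 0 0 0 0 0 -0.08;1 0 0 0 0 0 -0.08;1 0 0 0 0 0 -0.08'
python3 -c "
from h import *
s=state();print(s['eef_pos'],s['ee_rot'],s['width'],s['force'],s['moment'])"
```

```text
t: 50.1
eef_pos: [0.6878, 0.128, 0.1404]
ee_rot: [-3.14, -0.001, -1.369]
force: [-0.8, -1.5, 5.9]
width: 0.01
[0.68783581 0.12799401 0.1404423 ] [-3.13969486e+00 -5.90336225e-04 -1.36866121e+00] 0.010043999528704673 [-0.83329326 -1.49885788  5.92505323] [-0.42995936  0.34499189 -0.21688714]
```

```bash
python3 -m inch '1 0 0 0 0 0 0.06;1 0 0 0 0 0 0.13;1 0 0 0 0 0 0.13;1 0 0 -0.02 0 0 0.13;1 0 0 -0.05 0 0 0.13;1 0 0 -0.08 0 0 0.13;1 0 0 -0.12 0 0 0.13;1 0 0 -0.16 0 0 0.13;1 0 0 -0.2 0 0 0.13;1 0 0 -0.2 0 0 0.13;1 0 0 -0.2 0 0 0.13'
python3 - <<'E'
from h import *
s=state();print(s['eef_pos'],s['ee_rot'],s['width'],s['force'],s['moment'])
f=grab('wrist','w31.png')
cr=f['img'][170:330,240:400];cv2.imwrite('pics/c31.png',cv2.cvtColor(cv2.resize(cr,None,fx=3.6,fy=3.6,interpolation=cv2.INTER_CUBIC),cv2.COLOR_RGB2BGR))
E
```

```text
t: 51.2
eef_pos: [0.6869, 0.1284, 0.1993]
ee_rot: [-3.141, 0.001, -1.505]
force: [-0.6, 0.1, -0.3]
width: 0.0102
[0.68690992 0.12842374 0.19932454] [-3.14122893e+00  5.16906653e-04 -1.50488459e+00] 0.010158063918820043 [-0.61821196  0.1411466  -0.27791406] [-0.00502054  0.02721042  0.01021009]
```

View pics/c31.png

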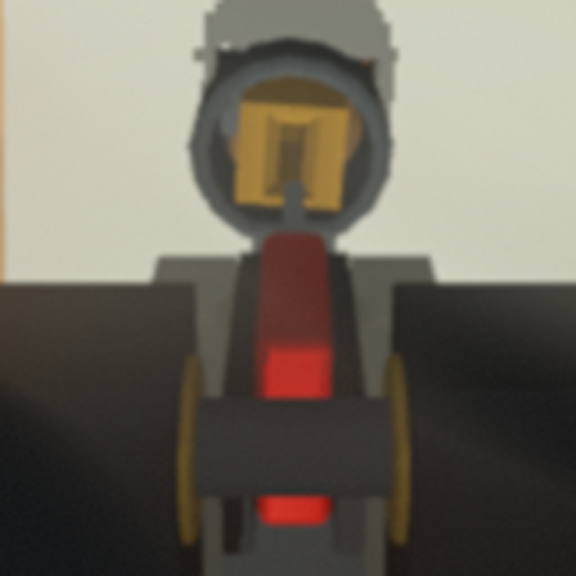

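```bash
python3 -m inch '1 -0.744 0.572 0 0 0 0.18;1 -0.744 0.572 0 0 0 0.18;1 -0.744 0.572 0 0 0 0.18;1 -0.744 0.572 0 0 0 0.18;1 -0.744 0.572 0 0 0 0.18;1 -0.744 0.572 0 0 0 0.18;1 -0.744 0.572 0 0 0 0.18;1 -0.744 0.572 0.1 0 0 0.18;1 -0.744 0.572 0.25 0 0 0.18;1 -0.744 0.572 0.25 0 0 0.18;1 -0.744 0.572 0.25 0 0 0.18'
python3 - <<'E'
from h import *
s=state();print(s['eef_pos'],s['ee_rot'],s['width'],s['force'],s['moment'])
f=grab('wrist','w32.png')
cr=f['img'][150:330,230:410];cv2.imwrite('pics/c32.png',cv2.cvtColor(cv2.resize(cr,None,fx=3.3,fy=3.3,interpolation=cv2.INTER_CUBIC),cv2.COLOR_RGB2BGR))
E
```

```text
t: 52.35
eef_pos: [0.5012, 0.3389, 0.1238]
ee_rot: [3.141, -0.003, -1.693]
force: [1.4, 0.0, 1.1]
width: 0.0098
[0.50120386 0.33892218 0.1237562 ] [ 3.14071982e+00 -2.62671548e-03 -1.69328527e+00] 0.009784903159550464 [1.44086919 0.0090751  1.05597565] [ 0.04175993 -0.07735993 -0.01091948]
```

View pics/c32.png

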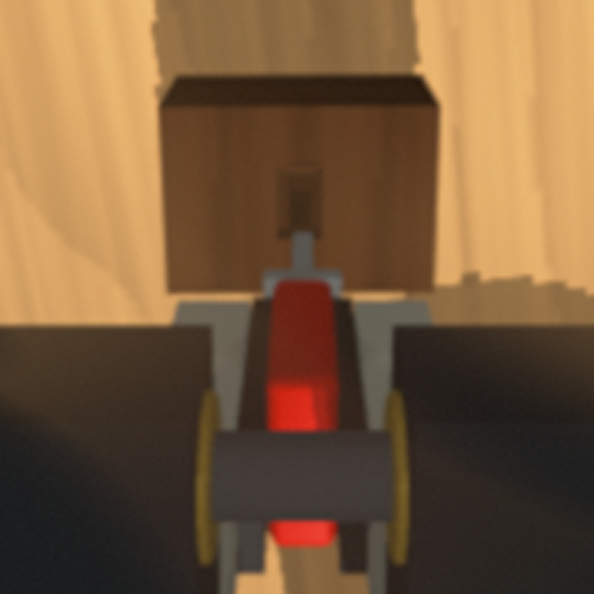

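```bash
python3 -m inch '1 -0.002 0 0.05 0 0 0;1 -0.002 0 0.1 0 0 0;1 -0.002 0 0.12 0 0 0;1 -0.002 0 0.12 0 0 0;1 -0.002 0 0.12 0 0 0'
python3 - <<'E'
from h import *
s=state();print(s['eef_pos'],s['force'],s['moment'])
f=grab('wrist','w33.png')
cr=f['img'][150:330,230:410];cv2.imwrite('pics/c33.png',cv2.cvtColor(cv2.resize(cr,None,fx=3.3,fy=3.3,interpolation=cv2.INTER_CUBIC),cv2.COLOR_RGB2BGR))
E
```

```text
t: 52.9
eef_pos: [0.5019, 0.3408, 0.0894]
ee_rot: [-3.14, 0.001, -1.693]
force: [0.2, -0.5, -0.4]
width: 0.0096
[0.50190408 0.34080877 0.08942289] [ 0.18487768 -0.46940335 -0.36000518] [-0.03475621 -0.01932829  0.00945511]
```

View pics/c33.png

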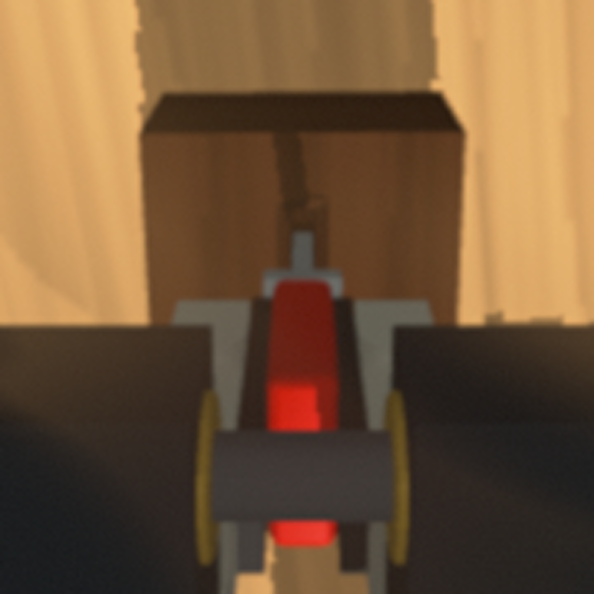

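```bash
python3 -m inch '1 0.003 0.001 0.02 0 0 0;1 0.003 0.001 0.035 0 0 0;1 0.003 0.001 0.05 0 0 0;1 0.003 0.001 0.065 0 0 0;1 0.003 0.001 0.08 0 0 0;1 0.003 0.001 0.095 0 0 0;1 0.003 0.001 0.11 0 0 0;1 0.003 0.001 0.12 0 0 0;1 0.003 0.001 0.126 0 0 0;1 0.003 0.001 0.126 0 0 0'
python3 -c "
from h import *
s=state();print(s['eef_pos'],s['ee_rot'],s['force'],s['moment'])"
```

```text
t: 53.95
eef_pos: [0.5011, 0.3396, 0.0523]
ee_rot: [-3.14, 0.0, -1.692]
force: [-4.1, -3.2, 18.8]
width: 0.0097
[0.50106725 0.33956752 0.05226134] [-3.14047738e+00  4.19675248e-04 -1.69231664e+00] [-4.06241243 -3.15682574 18.78739867] [-1.25972359  1.58910987 -0.00335855]
```

Collar on the stand (18.8 N, z as expected). Ease off, release, rise.

```bash
python3 -m inch '1 0 0 -0.004 0 0 0;1 0 0 -0.004 0 0 0;0.5 0 0 -0.004 0 0 0;0.5 0 0 -0.004 0 0 0;0.5 0 0 -0.004 0 0 0;0.5 0 0 -0.1 0 0 0;0.5 0 0 -0.25 0 0 0;0.5 0 0 -0.4 0 0 0;0.5 0 0 -0.55 0 0 0;0.5 0 0 -0.6 0 0 0;0.5 0 0 -0.6 0 0 0'
python3 - <<'E'
from h import *
s=state();print(s['eef_pos'],s['force'],s['moment'])
f=grab('wrist','w34.png');C=cloud(f);hsv=cv2.cvtColor(f['img'],cv2.COLOR_RGB2HSV)
H,S,V=[hsv[...,i].astype(int) for i in range(3)]
m=((H<6)|(H>174))&(S>180)&(V>150);m[:150]=0;m[245:]=0
p=C[m];print(len(p),np.percentile(p[:,2],[50,90,95,98]));P,r=rect_on_plane(f,m,.088);print(r)
cr=f['img'][150:260,260:380];cv2.imwrite('pics/c34.png',cv2.cvtColor(cv2.resize(cr,None,fx=5,fy=5,interpolation=cv2.INTER_CUBIC),cv2.COLOR_RGB2BGR))
E
```

```text
t: 55.05
eef_pos: [0.5017, 0.3404, 0.2333]
ee_rot: [-3.139, 0.004, -1.693]
force: [0.2, -0.3, -1.4]
width: 0.0439
[0.50167593 0.34041957 0.23331472] [ 0.21641953 -0.31190375 -1.42188417] [-0.0047844   0.04343453  0.00390892]
214 [0.08687628 0.08780274 0.08801114 0.08824757]
((500.16265869140625, 339.3127746582031), (25.408039093017578, 9.261430740356445), 82.80876922607422)
```

View pics/c34.png

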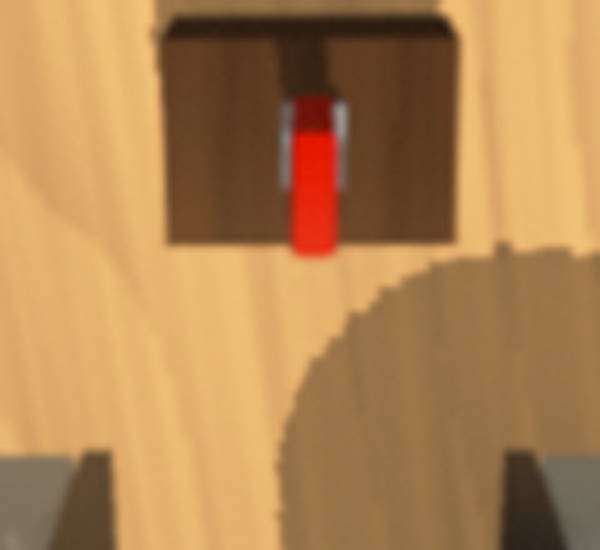

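```bash
python3 -m inch '1 0.989 -0.742 0 0 0 0;1 0.989 -0.742 0 0 0 0;1 0.989 -0.742 0 0 0 0;1 0.989 -0.742 0 0 0 0;1 0.989 -0.742 0 0 0 0;1 0.989 -0.742 0 0 0 0;1 0.989 -0.742 0 0 0 0;1 0.989 -0.742 0 0 0 0;1 0.989 -0.742 0 0 0 0;1 0.989 -0.742 0.1 0 0 0;1 0.989 -0.742 0.17 0 0 0;1 0.989 -0.742 0.17 0 0 0' 20
python3 - <<'E'
from h import *
s=state();print(s['eef_pos'],s['force'],s['moment'],s['width'])
f=grab('wrist','w35.png');grab('side','s35.png')
E
```

```text
t: 56.3
eef_pos: [0.6824, 0.0181, 0.1741]
ee_rot: [3.134, -0.002, -1.693]
force: [1.0, -0.4, -0.2]
width: 0.0003
[0.68240742 0.01807655 0.17407734] [ 0.99257566 -0.41243694 -0.15344798] [-0.0021795   0.03540103 -0.04788426] 0.0002629459412337523
```

View pics/w35.png

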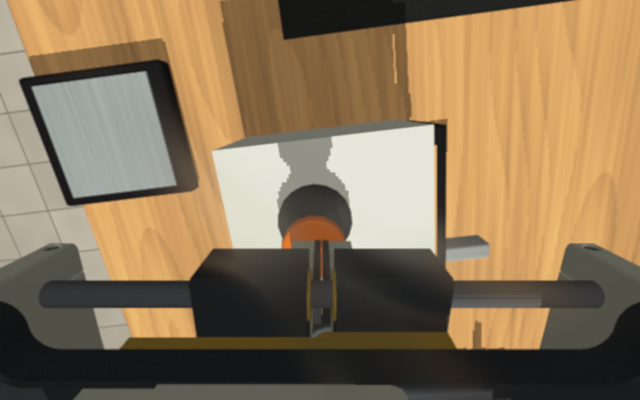

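View pics/s35.png

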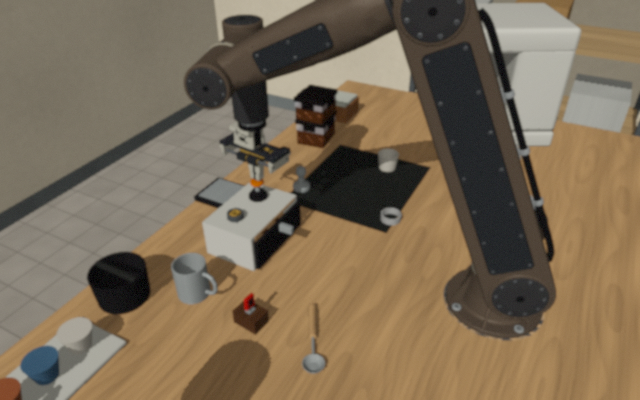

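```bash
python3 -m inch '1 0 0 0 0 0 0;1 0 0 0.02 0 0 0;1 0 0 0.04 0 0 0;1 0 0 0.06 0 0 0;1 0 0 0.08 0 0 0;1 0 0 0.1 0 0 0;1 0 0 0.115 0 0 0;1 0 0 0.12 0 0 0;1 0 0 0.12 0 0 0'
python3 -c "
from h import *
s=state();print(s['eef_pos'],s['ee_rot'],s['force'],s['moment'])"
```

```text
t: 57.3
eef_pos: [0.6861, 0.0179, 0.1472]
ee_rot: [-3.138, 0.0, -1.692]
force: [-9.1, 3.3, 23.4]
width: 0.0
[0.68606102 0.01793312 0.14717275] [-3.13818151e+00  2.87291756e-04 -1.69204298e+00] [-9.14564776  3.26474913 23.44525907] [1.11077937 3.49996183 0.03661239]
```

```bash
python3 -m inch '1 0 0 0.002 0 0 0;1 0 0 0.002 0 0 0;1 0 0 0.002 0 0 0;1 0 0 -0.03 0 0 0;1 0 0 -0.08 0 0 0;1 0 0 -0.15 0 0 0;1 0 0 -0.25 0 0 0;1 0.1 0.15 -0.4 0 0 0;1 0.25 0.3 -0.45 0 0 0;0.8 0.25 0.3 -0.45 0 0 0;0.8 0.25 0.3 -0.45 0 0 0;0.8 0.25 0.3 -0.45 0 0 0'
python3 - <<'E'
from h import *
s=state();print(s['eef_pos'],s['force'],s['t'])
for n in('wrist','side','scene'): grab(n,n+'36.png')
f=grab('side')
im=cv2.cvtColor(f['img'],cv2.COLOR_RGB2GRAY).astype(np.float32);a=cv2.cvtColor(cv2.imread('pics/s6.png'),cv2.COLOR_BGR2GRAY).astype(np.float32)
for n,(u0,v0,u1,v1) in {'tab':(276,218,300,240)}.items():
    r=cv2.matchTemplate(im[v0-6:v1+6,u0-6:u1+6],a[v0:v1,u0:u1],cv2.TM_CCOEFF_NORMED);_,mx,_,(x,y)=cv2.minMaxLoc(r)
    q=r[y,x-1:x+2];print(n,mx,x-6+(q[0]-q[2])/(2*(q[0]-2*q[1]+q[2])),y-6)
f=grab('wrist');C=cloud(f);hsv=cv2.cvtColor(f['img'],cv2.COLOR_RGB2HSV);H,S,V=[hsv[...,i].astype(int) for i in range(3)]
m=(H>5)&(H<15)&(S>200)&(V>120)&(C[...,2]>.13)&(C[...,2]<.2);print('plunger z',np.median(C[m][:,2]) if m.any() else None)
E
```

```text
t: 58.5
eef_pos: [0.5866, -0.0461, 0.2789]
ee_rot: [-3.141, 0.001, -1.694]
force: [0.4, 0.0, -0.2]
width: 0.0159
[ 0.58655417 -0.04614563  0.27885985] [ 0.36439946  0.03479861 -0.1980231 ] 58.5
tab 0.9876484870910645 0.40891832 0
plunger z None
```

View pics/wrist36.png

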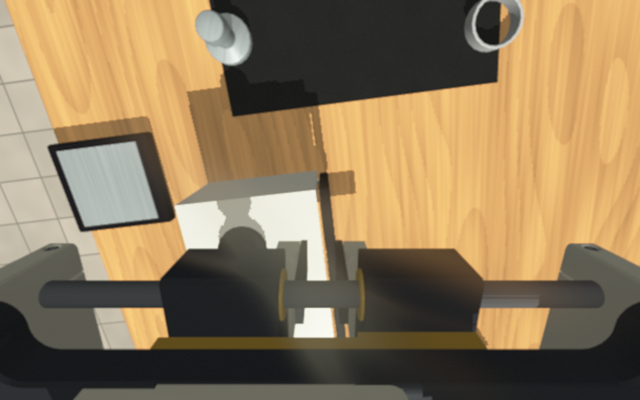

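View pics/scene36.png

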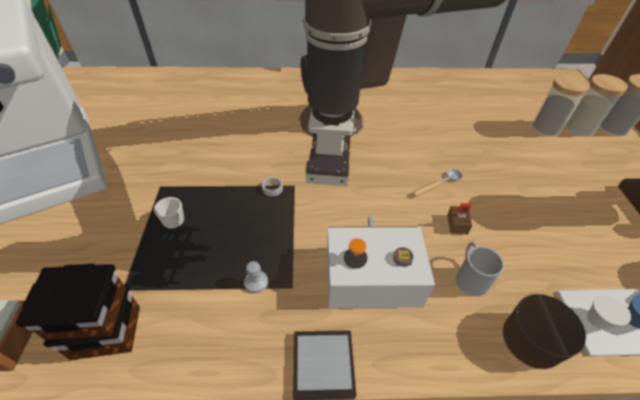

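Run:
```python
from h import *
f=grab('scene');C=cloud(f);hsv=cv2.cvtColor(f['img'],cv2.COLOR_RGB2HSV);H,S,V=[hsv[...,i].astype(int) for i in range(3)]
m=(H>5)&(H<14)&(S>200)&(V>180)&(abs(C[...,0]-.686)<.04)&(abs(C[...,1]-.018)<.04);print('pump top z',np.percentile(C[m][:,2],[10,50,90]))
print(state()['force'],arm.job_done())
```

```text
Traceback (most recent call last):
IndexError: index -1 is out of bounds for axis 0 with size 0
```

```bash
python3 - <<'E'
from h import *
f=grab('scene');C=cloud(f);hsv=cv2.cvtColor(f['img'],cv2.COLOR_RGB2HSV)
m=np.zeros(hsv.shape[:2],bool);m[235:262,345:372]=(hsv[235:262,345:372,0]<16)&(hsv[235:262,345:372,1]>190)
print(m.sum(),np.percentile(C[m][:,2],[10,50,90]) if m.any() else hsv[247,358])
E
python3 -c "
from station import arm
print(arm.get_state()['force'],arm.job_done())"
```

```text
150 [0.16642124 0.16779526 0.16929371]
the job is handed in; nothing more can be done
[-0.03606699 -0.09077583 -0.43446869] None
```

The job is done and handed in, at about 58.6 s of the 210 s; no verdict came back. I unlocked the cellar with the key, pulled the drawer out, and stood all three tubes in hole 2, hole 1 and hole 0. Then I shut the drawer, locked it, put the key back in its stand and pressed the pump head.

**Last checks**
- **Lock:** I felt both stops, at about 0.22 N m each way. The plug read close to 0 rad after I took the key out.
- **Key:** it stands upright, with its bow top at the height it had at the start.
- **Pump head:** it went down about 19.8 mm to its stop (23 N) and is up again at z ≈ 0.168 m.
- **Tubes:** each one met the drawer floor. Two tops measured 81 mm above the table (82 mm expected). I did not measure the third, in hole 0. None can be seen now the drawer is shut.
- **Bystanders:** in the last picture they look unmoved.

**What disagreed**
- **Drawer closing:** it stopped about 1 mm short of where it was at the start (1.3 mm in the side view). I did not find out why; the limit is 5 mm.
- **Drawer while loading:** it slid in about 4 mm, so it was about 101 mm open, still above the 85 mm needed.
- **Hole positions:** measurements differed by 1 to 3 mm between views, so I corrected each tube just above its hole before lowering it.

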